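# Stage an order for collection

### The arm

A 7-joint arm with a two-finger parallel gripper is mounted at the origin on a cart in front of the work surface, level with it; the furniture and walls round the work are solid. World frame = base frame: x ahead of the robot, y to its left, z up, the work surface at z = 0. Lengths are in m, angles in rad, forces in N, time in s.
With the tool pointing down it reaches from about 0.425 to 0.875 m from the base axis. Payload 4.7 kg.
Tool frame: the origin (TCP) lies on the centre line of the jaws, within the pads' length; the fingertips stand 8 mm ahead of it and the grasp point (between the pads) lies 11 mm behind it; z points along the fingers, y is the direction in which the jaws open and shut (so a half turn about z gives the same grasp; the last joint's range is limited). The gripper opens to 87 mm and grips with 3 to 60 N. Pads are 19 mm wide; open, the fingers measure 117 mm over their backs; the gripper's body (75 mm by 190 mm) begins 51 mm behind the grasp point.
Start: joints at [-1.273, 0.321, -0.07, 1.45, 0.023, 1.371, -0.057], TCP at [0.182, 0.624, 0.231] pointing down, gripper open.
Joint ranges: [-2.86, 2.86], [-0.3, 2.09], [-1.38, 1.24], [0.06, 2.45], [-1.56, 4.7], [0.09, 2.05], [-2.69, 2.69]. Speed limits (rad/s): [2.57, 2.57, 3.14, 3.14, 3.14, 3.14, 3.14].

### API

Orientations are given as a rotation vector (axis times angle).
In Python, from bench import ctrl, cams, workorder gives the robot as it stands. The module is installed in compiled form; this text tells all that it offers.
- The arm moves only by the tool carry_out, never from a script. Its argument "rows" is a list of rows, each an object with "offset": the shift along the tool's x, y, z in m, a list of three; "rot": the turn, a rotation vector about the tool's x, y, z in degrees, a list of three; "gripper": the opening, from 0 (shut) to 1 (fully open). In form: [{"offset": [dx, dy, dz], "rot": [rx, ry, rz], "gripper": gripper}, ...]. A call has 1 to 10 rows; each row shifts and turns the commanded pose from where the row before left it, along the tool's axes as they then stand; what a row does not reach is not made up. A row lasts 1/8 s, in which the tool goes at most 62.5 mm and 10.7 degrees, less where a joint would pass 70% of its speed; a pose out of reach is approached as far as the arm can. A call is refused whole if a number of a shift passes 0.0625 or a number of a turn 10.7, either way. A call with a gripper value outside its range is refused whole. The fingers move at their own pace and stop on an object; "grip_force" is the grip in N (left out, the last holds). Time passes only in rows, so rows that do not move let the fingers close. It gives the time, the measured TCP pose, the force and the opening at its end, in the units of the state.
- ctrl.get_state(): the state, without advancing time (a new reading comes with each control period).
- cams.get_image(name): name is "side" or "top" or "wrist"; returns a dict with "img" (384x512x3 uint8, red, green, blue), "vfov" (degrees; the focal length in pixels is half the picture's height over the tangent of half this angle, whatever the lens; pixels are square), "cx", "cy" (the principal point, pixels), "k1" (the pictures are not rectified: a ray, as slopes to the right and down, at radius r is drawn at 1 + k1 r^2 times it, then the intrinsics apply), "R" (3x3) and "t" (3): a world point X has camera coordinates R X + t. Camera axes: x right, y down, z forward; pixel columns grow to the right and rows downward; lengths in m; the calibration is good to about 2 mm. A picture is of the moment at which its call begins. There is no depth.
- workorder.close_job(): hands the job in, once; it reports no verdict.
The state is a dict: "time": time; "joint_positions": joint angles; "qd": joint speeds; "joint_torque": joint torques, N m; "position": TCP position; "tool_rot": TCP orientation; "ft_force": force on the tool from outside, world axes, zero at the start; "torque": the same for the moment, N m; "grip_width": opening from 0.0 (shut) to 1.0 (fully open).
Only numpy, scipy, OpenCV 4.12 (cv2) and the standard library are available. Lean on these libraries where they do the work, as an engineer would, in place of code of your own. Each camera call takes 0.05 s, during which the arm holds its last target.

### The job

Get this order ready for the courier. Roll each fat mailing tube along the bench onto the tape strip of its own colour, pushing only on the upper half of the tube and not lifting it, until it lies still with its line of contact on the strip, along it and roughly midway; swing the lid of the grey box, which stands ajar, up to upright and lay all the small cartons from the bench inside, and when they are all in, close the box's lid fully. Do not knock over or shift the little bottle standing nearby.

Things in the scene. Friction and masses are not known exactly. Their poses are not given: they have to be found in the camera images.
- tube_blue: stubby cardboard mailing tube with blue end caps, a solid closed cylinder of diameter 100 and length 110 mm, 0.2 to 0.4 kg, too fat to grip; it lies on the bench and rolls with a little resistance, so it stops soon after it is let go. Origin at its centre, 50 mm above the bench; its x axis is the cylinder's axis (the other axes turn as it rolls)
- tube_red: stubby cardboard mailing tube with red end caps, a solid closed cylinder of diameter 100 and length 110 mm, 0.2 to 0.4 kg, too fat to grip; it lies on the bench and rolls with a little resistance, so it stops soon after it is let go. Origin at its centre, 50 mm above the bench; its x axis is the cylinder's axis (the other axes turn as it rolls)
- mark_blue: strip of blue tape flat on the bench, 200 mm long along its x axis and 30 mm wide along its y axis, 1 mm thick or less (nothing to bump over). Origin at its centre. The blue tube starts about 110 to 180 mm off on the strip's -y side (the robot's right), nearly parallel to the strip, and reaches it by rolling straight
- mark_red: strip of red tape flat on the bench, 200 mm long along its x axis and 30 mm wide along its y axis, 1 mm thick or less (nothing to bump over). Origin at its centre. The red tube starts about 110 to 180 mm off on the strip's -y side (the robot's right), nearly parallel to the strip, and reaches it by rolling straight
- carton_0: small pink and dark brown printed folding carton, 116 x 34.5 x 34.5 mm, 20 to 45 g, rigid, lying on the bench. Origin at the centre of its underside, x axis along its length (as it lies at the start, z up)
- carton_1: small black and grey printed folding carton, 116 x 34.5 x 34.5 mm, 20 to 45 g, rigid, lying on the bench. Origin at the centre of its underside, x axis along its length (as it lies at the start, z up)
- carton_2: small pink and dark brown, like carton_0, printed folding carton, 116 x 34.5 x 34.5 mm, 20 to 45 g, rigid, lying on the bench. Origin at the centre of its underside, x axis along its length (as it lies at the start, z up)
- box: open grey box fixed to the bench, outside 150 (its x) x 280 (its y) x 60 mm high, walls and floor 5 mm thick, so 140 x 270 mm inside and 55 mm deep. Origin at the centre of its underside, z up; its -x side faces the robot
- lid (a joint): the box's white lid, hinged along the far (+x) top edge of the box, 0 = shut flat on the box, about 1.6 = standing upright; opens to at most 1.9. The plate is 150 mm from hinge to free edge, 280 mm wide, 6 mm thick. The hinge is stiff: the lid stays where it is left, and about 0.2 to 0.3 N m moves it either way. At the start it stands ajar at 0.5 to 0.8; its free edge can be pushed up and back from below with closed fingers, and over from behind to close
- lid_hinge (a point): middle of the lid's hinge line, on the underside of the lid, at the far top edge of the box, 60 mm above the bench; its x axis points from the lid's free edge to the hinge and turns with the lid, its y axis runs along the hinge
- lid_handle (a point): on the axis of the lid's small black knob (about 35 mm tall on the outer face of the lid, 120 mm from the hinge, mid-width); the point lies 35 mm out from the outer face
- drop_bottle: small dark-capped nail-lacquer bottle, 27 mm across, 74 mm tall, standing loose between tubes and box: a bystander. Origin at the centre of its underside
Things that resemble listed ones, but are neither listed nor needed, are in the scene too. What is shaped like the carton_0 but orange is not meant.

How it is judged:
On the way, in this order (a step that is already met when the one before it is completed fails the run):
1. the lid is swung well open (value of joint lid above 1 rad), for 0.1 s.
2. all the cartons present lie in the box while the lid is still open (x of carton_0 in the frame of box between -0.066 and 0.066 m and y of carton_0 in the frame of box between -0.13 and 0.13 m and z of carton_0 in the frame of box between 0 and 0.045 m and x of carton_1 in the frame of box between -0.066 and 0.066 m and y of carton_1 in the frame of box between -0.13 and 0.13 m and z of carton_1 in the frame of box between 0 and 0.045 m and x of carton_2 in the frame of box between -0.066 and 0.066 m and y of carton_2 in the frame of box between -0.13 and 0.13 m and z of carton_2 in the frame of box between 0 and 0.045 m and value of joint lid above 0.5 rad), for 0.2 s.
3. the lid is shut on them (x of carton_0 in the frame of box between -0.066 and 0.066 m and y of carton_0 in the frame of box between -0.13 and 0.13 m and z of carton_0 in the frame of box between 0 and 0.045 m and x of carton_1 in the frame of box between -0.066 and 0.066 m and y of carton_1 in the frame of box between -0.13 and 0.13 m and z of carton_1 in the frame of box between 0 and 0.045 m and x of carton_2 in the frame of box between -0.066 and 0.066 m and y of carton_2 in the frame of box between -0.13 and 0.13 m and z of carton_2 in the frame of box between 0 and 0.045 m and value of joint lid below 0.06 rad), for 0.2 s.
At the end, for the whole second after the job is handed in: each tube lies still, its centre within 15 mm of its own strip's middle line and 45 mm of the middle along it, axis within 0.25 rad of the strip; every carton present is inside the box (origin within 66 and 130 mm of its centre in x and y); lid below 0.06 rad (all of step 3 and y of tube_blue in the frame of mark_blue between -0.015 and 0.015 m and x of tube_blue in the frame of mark_blue between -0.045 and 0.045 m and angle between the x axis of tube_blue and the x axis of mark_blue, either way round below 0.25 rad and height (world z) of each of tube_blue, tube_red below 0.055 m and linear speed of each of tube_blue, tube_red below 0.01 m/s and y of tube_red in the frame of mark_red between -0.015 and 0.015 m and x of tube_red in the frame of mark_red between -0.045 and 0.045 m and angle between the x axis of tube_red and the x axis of mark_red, either way round below 0.25 rad); the robot touches nothing.
It fails at once if the blue tube is lifted off the bench (height (world z) of tube_blue above 0.075 m).
It fails at once if the red tube is lifted off the bench (height (world z) of tube_red above 0.075 m).
It fails at once if the blue tube is pushed by fingers on its lower half (grasp point below 65 mm) (contact force between the fingers and tube_blue above 2 N and height (world z) of the grasp point below 0.065 m).
It fails at once if the red tube is pushed by fingers on its lower half (grasp point below 65 mm) (contact force between the fingers and tube_red above 2 N and height (world z) of the grasp point below 0.065 m).
It fails at once if the bystander bottle is shifted more than 30 mm or knocked over (distance of drop_bottle from where it was at the start of the episode above 0.03 m or angle between drop_bottle's own z axis and vertical above 0.5 rad).
Of carton_0, carton_1, carton_2 only 2 to 3 are there at a start; the rules pass over those that are not, and their reading is None.
At some moment in a run one of carton_0, carton_1, carton_2 may be knocked a few centimetres aside while the robot is not near it.
Once in a run the grip may slacken for a moment while it holds something.
It also fails if it takes over 210 s, if anything falls off the work surface, if the arm or the gripper's body presses on something with over 40 N, if the wrist force passes 120 N, or if a joint passes its speed limit or range.

## Working session

There is one attempt and no reset: what is moved stays moved. The work goes in short steps, Python scripts to look and compute and a tool call to move; the robot and the scene stay as the last step left them, time stands still between calls to the robot, and variables do not carry over. Pictures are saved under pics/ and viewed, and the job is handed in when it is done.

Besides the shell and the picture viewer there is one more tool, called after "Call:" as name(argument=value, ...) on one line, values as JSON. carry_out: Moves the arm, as the interface text tells. Its arguments: {"type":"object","properties":{"rows":{"type":"array"},"grip_force":{"type":"number"}},"required":["rows"]}

```bash
mkdir -p pics; cat > h.py <<'E'
import numpy as np, cv2
from bench import ctrl, cams, workorder
def shot(name, fn):
    d=cams.get_image(name); cv2.imwrite('pics/'+fn,d['img'][:,:,::-1]); 
    np.savez('pics/'+fn[:-4]+'.npz',**{k:np.array(v) for k,v in d.items()}); return d
def load(fn): 
    z=np.load('pics/'+fn+'.npz'); return {k:z[k] for k in z}
def f(d): return 192/np.tan(np.radians(float(d['vfov']))/2)
def ray(d,u,v):
    x=(u-d['cx'])/f(d); y=(v-d['cy'])/f(d)
    xu,yu=x,y
    for _ in range(30):
        s=1+d['k1']*(xu*xu+yu*yu); xu,yu=x/s,y/s
    R=np.array(d['R']);t=np.array(d['t'])
    return -R.T@t, R.T@np.array([xu,yu,1.0])
def onz(d,u,v,z=0.):
    c,r=ray(d,u,v); return c+r*(z-c[2])/r[2]
def proj(d,X):
    p=np.array(d['R'])@np.array(X)+np.array(d['t']); x,y=p[:2]/p[2]
    s=1+d['k1']*(x*x+y*y); return np.array([x*s*f(d)+d['cx'],y*s*f(d)+d['cy']])
E
python3 - <<'E'
from h import *
for n in ['side','top','wrist']:
    d=shot(n,f'a_{n}.png'); print(n,d['vfov'],d['cx'],d['cy'],d['k1'],-np.array(d['R']).T@d['t'])
s=ctrl.get_state(); print(s['position'],s['tool_rot'],s['grip_width'],s['ft_force'],s['time'])
E
```

```text
side 45.43592363716378 248.51436415288768 192.04770107475426 -0.015238232073437944 [0.33733931 0.96618065 0.79568266]
top 56.3046431323289 252.62984878200388 194.53949304396696 -0.03021592047379096 [ 0.37367487 -0.0113723   1.04353242]
wrist 62.801590910915095 251.64144243304878 194.2844837671873 -0.03842682663135872 [0.11308578 0.6438479  0.38308396]
[0.18194374 0.62359989 0.22972548] [-4.44270675e-01 -3.10991242e+00  2.26176077e-03] 0.996778111144728 [0.38951215 0.56548589 0.16479586] 0.15
```

View pics/a_side.png

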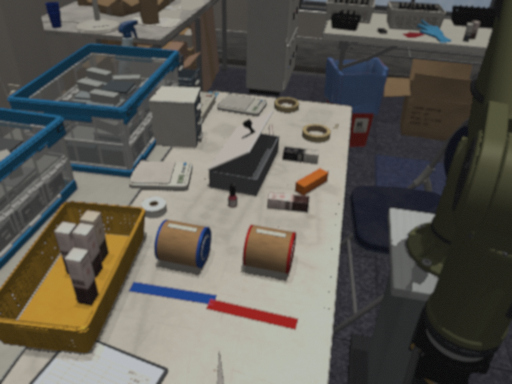

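View pics/a_top.png

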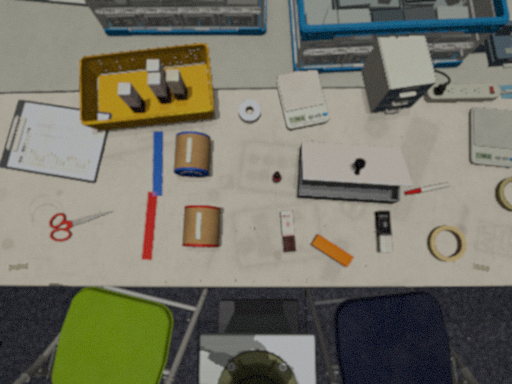

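View pics/a_wrist.png

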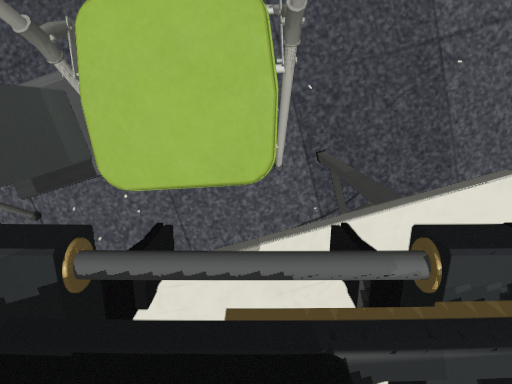

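```bash
python3 - <<'E'
import cv2,numpy as np
t=cv2.imread('pics/a_top.png')
c=t[40:270,80:280]; cv2.imwrite('pics/c1.png',cv2.resize(c,None,fx=2.6,fy=2.6,interpolation=cv2.INTER_CUBIC))
c=t[120:290,260:470]; cv2.imwrite('pics/c2.png',cv2.resize(c,None,fx=3.5,fy=3.5,interpolation=cv2.INTER_CUBIC))
s=cv2.imread('pics/a_side.png')
c=s[90:310,30:350]; cv2.imwrite('pics/c3.png',cv2.resize(c,None,fx=2.5,fy=2.5,interpolation=cv2.INTER_CUBIC))
E
```

```text
(no output)
```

View pics/c1.png

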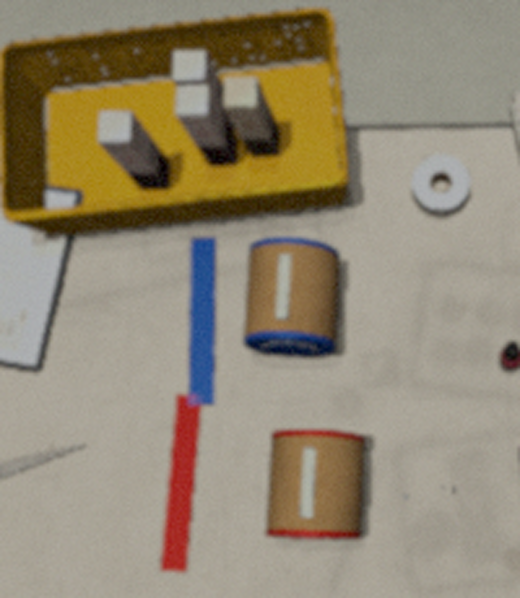

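View pics/c2.png

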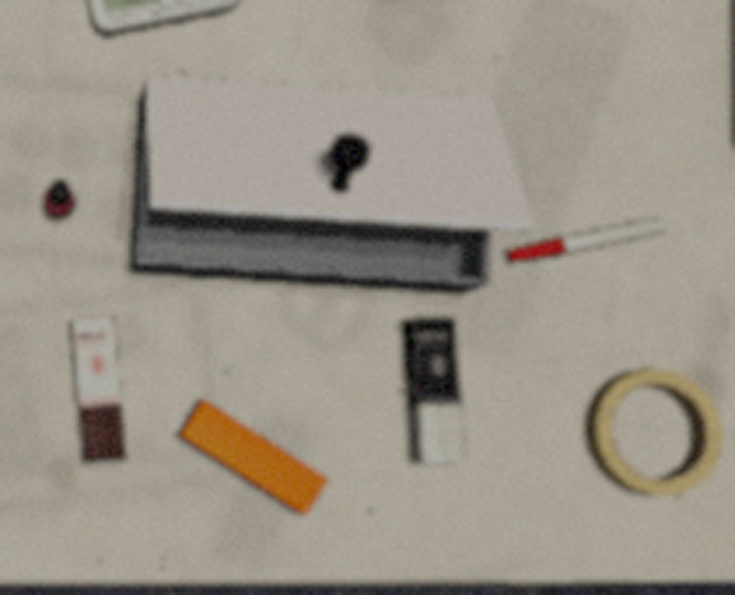

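View pics/c3.png

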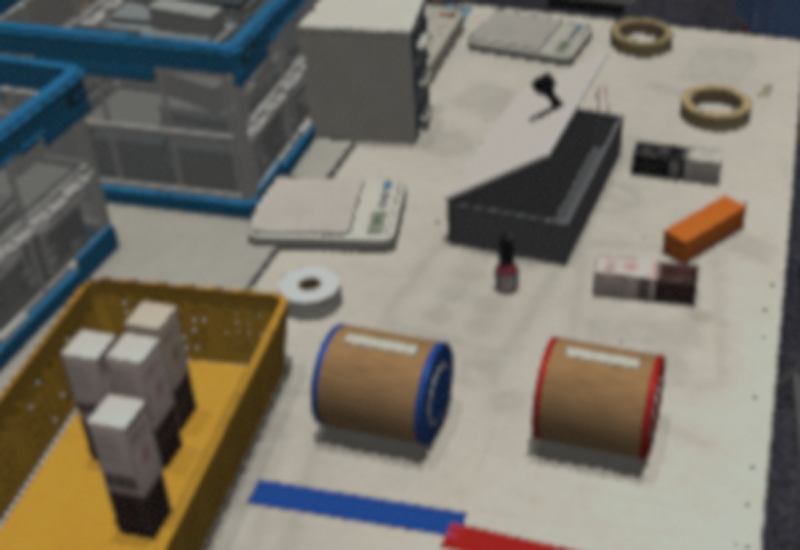

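```bash
cat > m.py <<'E'
from h import *
d=load('a_top'); s=load('a_side')
print(np.round(np.array(d['R']),3).tolist())
def blobs(img,cond,amin=30):
    m=cond.astype(np.uint8)*255; n,l,st,c=cv2.connectedComponentsWithStats(m); out=[]
    for i in range(1,n):
        if st[i,4]>=amin:
            cn,_=cv2.findContours((l==i).astype(np.uint8),cv2.RETR_EXTERNAL,cv2.CHAIN_APPROX_NONE)
            out.append((st[i,4],c[i],max(cn,key=len)[:,0,:]))
    return out
def hsv(d): return cv2.cvtColor(d['img'],cv2.COLOR_RGB2HSV)
E
python3 - <<'E'
from m import *
for nm,D in (('top',d),('side',s)):
    H=hsv(D); h,S,V=[H[...,i].astype(int) for i in range(3)]
    masks={'blue':(h>100)&(h<125)&(S>120),'red':((h<6)|(h>174))&(S>130),'orange':(h>6)&(h<16)&(S>200)&(V>120),'brown':(h>8)&(h<20)&(S>90)&(S<190)}
    for k,m in masks.items():
        for a,c,cn in blobs(D['img'],m,40):
            P=np.array([onz(D,u,v,0)[:2] for u,v in cn])
            r=cv2.minAreaRect((P*1000).astype(np.float32))
            print(nm,k,a,c.round(1),'rect',np.round(r[0],1),np.round(r[1],1),round(r[2],1))
for nm,u,v,z in [('pink',288,231,.0345),('blk',383,231,.0345),('bottle',276,177,.04)]:
    print(nm,onz(d,u,v,z))
E
```

```text
[[-0.002, -1.0, -0.021], [-0.987, 0.005, -0.162], [0.162, 0.021, -0.987]]
top blue 72 [495.7  12.2] rect [1135.6 -779. ] [52.4 99.9] 44.3
top blue 80 [496.2  25.6] rect [1098.  -782.2] [ 29.6 107. ] 33.5
top blue 601 [349.3  30.6] rect [1078.6 -308.1] [ 48.9 332.7] 4.2
top blue 79 [432.9  27.3] rect [1088.6 -570.5] [39.3 71.3] 0.0
top blue 186 [463.8  27.3] rect [1090.5 -667.5] [ 43. 149.] 0.3
top blue 87 [411.9  28.5] rect [1083.3 -502. ] [63.1 35.6] 89.9
top blue 56 [253.1  30.1] rect [1077.8   11.3] [24.5 57.9] 3.0
top blue 107 [121.1  31.2] rect [1084.8  432.1] [119.7  18.1] 88.4
top blue 142 [178.5  31.6] rect [1078.4  245. ] [195.5  14.4] 88.7
top blue 70 [224.   31.4] rect [1077.1  101.9] [77.7 10.7] 88.9
top blue 113 [339.4  68.9] rect [ 942.7 -264.9] [ 12.  135.1] 2.3
top blue 483 [157.5 161.9] rect [644.9 297.7] [193.5  21.6] 2.4
top blue 118 [191.6 170.4] rect [618. 195.] [97.5 19.5] 84.5
top blue 41 [190.7 174. ] rect [608.7 196.4] [51.2  6.1] 89.6
top blue 1055 [386.8 322.4] rect [ 190.4 -356.2] [174.8 176.2] 23.5
top blue 50 [379.1 362.9] rect [  77.5 -332.6] [27.6 53.3
[... 1814 characters left out ...]
-46.9 -1097.4] [878.6 372.5] 81.9
side brown 54 [434.  114.2] rect [ -47.7 -851.1] [43.4 81.8] 2.4
side brown 144 [310.5 180.8] rect [ 386.6 -242. ] [162.2  62.6] 59.5
side brown 218 [ 35.4 241.9] rect [1049.   207.1] [ 31.8 345.2] 1.4
side brown 141 [115.6 207. ] rect [917.5  30.7] [ 57.8 228. ] 80.2
side brown 662 [ 65.  271.1] rect [920.3 241.7] [170.9 398.8] 16.8
side brown 123 [105.7 223.1] rect [906.5  97.9] [ 41.3 146.4] 38.7
side brown 1302 [177.7 244.1] rect [692.  127.5] [107.4 164.5] 9.5
side brown 1455 [267.3 249.9] rect [463.4  93.1] [109.2 155.2] 1.7
pink [ 0.4357552  -0.08885476  0.0345    ]
blk [ 0.43454631 -0.35415162  0.0345    ]
bottle [ 0.58921197 -0.05693271  0.04      ]
```

```bash
python3 - <<'E'
import cv2,numpy as np
t=cv2.imread('pics/a_top.png')
def crop(im,x0,y0,w,h,k,fn,st=10):
    c=cv2.resize(im[y0:y0+h,x0:x0+w],None,fx=k,fy=k,interpolation=cv2.INTER_CUBIC)
    for x in range((x0//st+1)*st,x0+w,st):
        cv2.line(c,(int((x-x0+.5)*k),0),(int((x-x0+.5)*k),6),(0,0,255),1); cv2.putText(c,str(x),(int((x-x0+.5)*k)-10,16),0,.35,(0,0,255))
    for y in range((y0//st+1)*st,y0+h,st):
        cv2.line(c,(0,int((y-y0+.5)*k)),(6,int((y-y0+.5)*k)),(0,0,255),1); cv2.putText(c,str(y),(8,int((y-y0+.5)*k)+4),0,.35,(0,0,255))
    cv2.imwrite('pics/'+fn,c)
crop(t,290,130,130,80,6,'c4.png')
s=cv2.imread('pics/a_side.png')
crop(s,200,110,130,100,6,'c5.png')
crop(t,140,120,90,140,4.2,'c6.png')
E
```

```text
(no output)
```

View pics/c4.png

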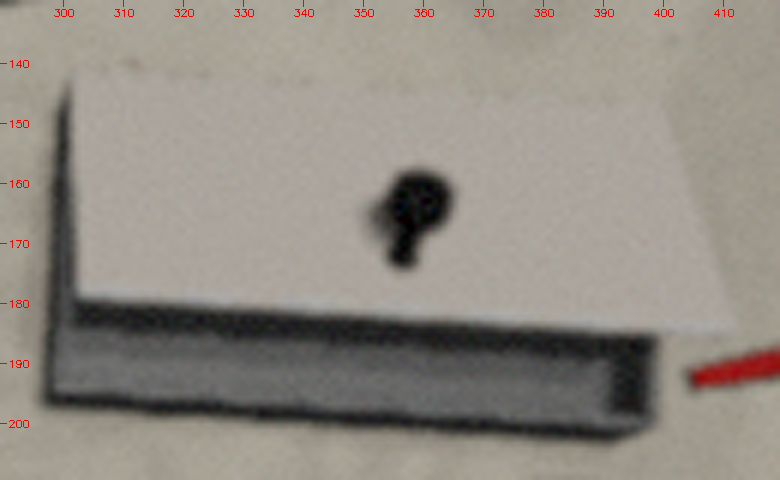

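View pics/c5.png

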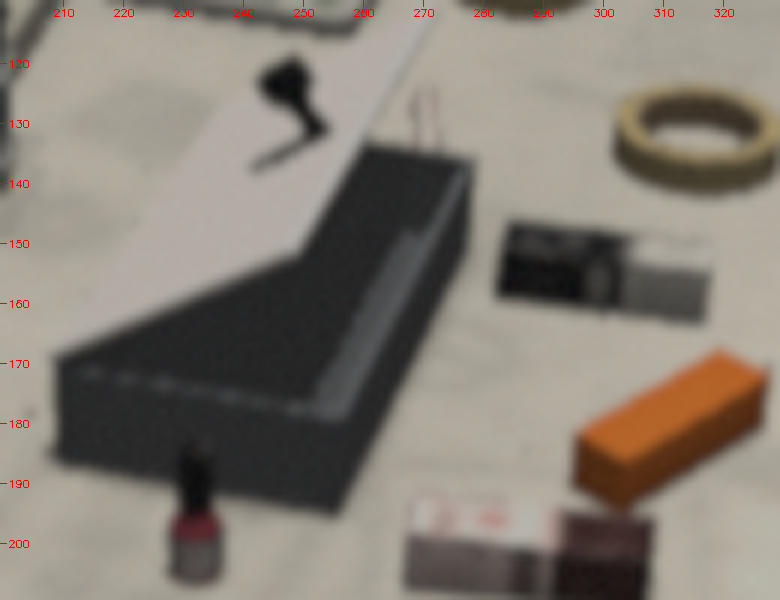

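View pics/c6.png

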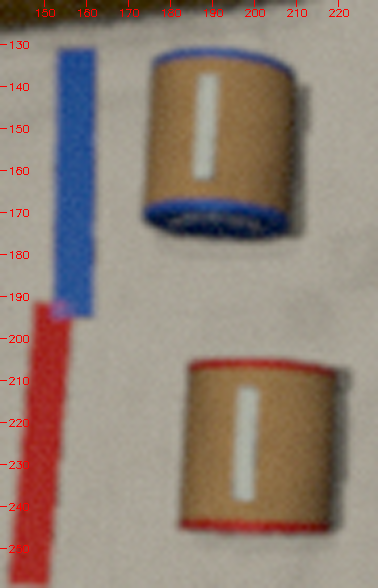

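```bash
python3 - <<'E'
from m import *
P=lambda D,u,v,z:print((u,v,z),onz(D,u,v,z).round(4))
print('top');P(d,297.5,197.5,0);P(d,391.5,203,0);P(d,301,141.5,.06);P(d,400,146,.06);P(d,398,200,.06)
print('side');P(s,255.5,195.5,0);P(s,209,187,0);P(s,209,169,.06);P(s,257,179,.06);P(s,278,136.5,.06)
# lid free edge corners by top rays, lid length .15
for name,(u,v) in {'freeL':(302.5,180),'freeR':(412,185)}.items():
    for z in (.12,.13,.14,.15,.16,.17): print(name,z,onz(d,u,v,z).round(3))
# marks
for nm,cond in (('blue',lambda h,S:(h>100)&(h<125)&(S>120)),('red',lambda h,S:((h<6)|(h>174))&(S>130))):
  for D,roi in ((d,(slice(125,265),slice(138,170))),(s,(slice(275,335),slice(120,305)))):
    H=hsv(D);h,S=H[...,0].astype(int),H[...,1].astype(int);m=cond(h,S);mm=np.zeros_like(m);mm[roi]=m[roi]
    v,u=np.nonzero(mm);Q=np.array([onz(D,a,b)[:2] for a,b in zip(u,v)])
    c=Q.mean(0);w,V=np.linalg.eigh(np.cov((Q-c).T));a=V[:,1]*np.sign(V[0,1]);q=(Q-c)@a
    print(nm,'c',((q.min()+q.max())/2*a+c).round(4),'len',(np.ptp(q)).round(3),'ang',np.degrees(np.arctan2(a[1],a[0])).round(2))
print('tubes')
# silhouettes top: brown+cap edges; left col/right col at mid row
for nm,row,l,r in (('blue',150,175.5,209),('red',225,183.7,219)):
    for z in (.05,): print(nm,onz(d,l,row,z).round(4),onz(d,r,row,z).round(4))
# labels
for nm,a,b in (('blue',(189,137),(187,161)),('red',(198,211.5),(197,238.5))):
    A=onz(d,*a,.097);B=onz(d,*b,.097);print('label',nm,A.round(4),B.round(4),np.degrees(np.arctan2((A-B)[1],(A-B)[0])).round(1))
P(d,191,131.5,.1);P(d,191,167.5,.1);P(d,201,205,.1);P(d,201,244,.1)
print('side tubes')
P(s,267,225.5,.1)
E
```

```text
[[-0.002, -1.0, -0.021], [-0.987, 0.005, -0.162], [0.162, 0.021, -0.987]]
top
(297.5, 197.5, 0) [ 0.5359 -0.1211  0.    ]
(391.5, 203, 0) [ 0.5182 -0.3956  0.    ]
(301, 141.5, 0.06) [ 0.6876 -0.1284  0.06  ]
(400, 146, 0.06) [ 0.6726 -0.4083  0.06  ]
(398, 200, 0.06) [ 0.5181 -0.392   0.06  ]
side
(255.5, 195.5, 0) [ 0.5388 -0.1219  0.    ]
(209, 187, 0) [ 0.685  -0.1306  0.    ]
(209, 169, 0.06) [ 0.6855 -0.1382  0.06  ]
(257, 179, 0.06) [ 0.5361 -0.121   0.06  ]
(278, 136.5, 0.06) [ 0.5193 -0.3905  0.06  ]
freeL 0.12 [ 0.564 -0.123  0.12 ]
freeL 0.13 [ 0.562 -0.121  0.13 ]
freeL 0.14 [ 0.559 -0.12   0.14 ]
freeL 0.15 [ 0.557 -0.119  0.15 ]
freeL 0.16 [ 0.555 -0.118  0.16 ]
freeL 0.17 [ 0.553 -0.117  0.17 ]
freeR 0.12 [ 0.549 -0.408  0.12 ]
freeR 0.13 [ 0.547 -0.404  0.13 ]
freeR 0.14 [ 0.545 -0.399  0.14 ]
freeR 0.15 [ 0.543 -0.395  0.15 ]
freeR 0.16 [ 0.541 -0.391  0.16 ]
freeR 0.17 [ 0.539 -0.387  0.17 ]
blue c [0.6449 0.2976] len 0.194 ang 2.55
blue c [0.6463 0.2967] len 0.194 ang 2.09
red c [0.4575 0.3144] len 0.194 ang -2.26
red c [0.458  0.3127] len 0.197 ang -2.72
tubes
blue [0.6686 0.232  0.05  ] [0.6677 0.1349 0.05  ]
red [0.4523 0.2017 0.05  ] [0.452  0.1032 0.05  ]
label blue [0.6915 0.1842 0.097 ] [0.6232 0.1878 0.097 ] -3.0
label red [0.4844 0.1543 0.097 ] [0.4129 0.1554 0.097 ] -0.8
(191, 131.5, 0.1) [0.7062 0.1785 0.1   ]
(191, 167.5, 0.1) [0.6042 0.1757 0.1   ]
(201, 205, 0.1) [0.5015 0.1462 0.1   ]
(201, 244, 0.1) [0.3985 0.144  0.1   ]
side tubes
(267, 225.5, 0.1) [0.462 0.128 0.1  ]
```

Call:
carry_out(rows=[{"offset":[0,0,0],"rot":[0,0,10.5],"gripper":0.6},{"offset":[0,0,0],"rot":[0,0,10.5],"gripper":0.6},{"offset":[0,0,0],"rot":[0,0,10.5],"gripper":0.6},{"offset":[0,0,0],"rot":[0,0,10.5],"gripper":0.6},{"offset":[0,0,0],"rot":[0,0,10.5],"gripper":0.6},{"offset":[0,0,0],"rot":[0,0,10.5],"gripper":0.6},{"offset":[0,0,0],"rot":[0,0,10.5],"gripper":0.6}])

```text
time: 1.02
position: [0.182, 0.6238, 0.2301]
tool_rot: [2.223, 2.219, -0.001]
ft_force: [0.3, -0.2, 0.4]
grip_width: 0.603
```

Call:
carry_out(rows=[{"offset":[-0.0574,0.0268,0],"rot":[0,0,0],"gripper":0.6},{"offset":[-0.0574,0.0268,0],"rot":[0,0,0],"gripper":0.6},{"offset":[-0.0574,0.0268,0],"rot":[0,0,0],"gripper":0.6},{"offset":[-0.0574,0.0268,0],"rot":[0,0,0],"gripper":0.6},{"offset":[-0.0574,0.0268,0],"rot":[0,0,0],"gripper":0.6},{"offset":[-0.0574,0.0268,0],"rot":[0,0,0],"gripper":0.6},{"offset":[-0.0574,0.0268,0],"rot":[0,0,0],"gripper":0.6},{"offset":[-0.0574,0.0268,0],"rot":[0,0,0],"gripper":0.6},{"offset":[-0.0574,0.0268,0],"rot":[0,0,0],"gripper":0.6},{"offset":[-0.0574,0.0268,0],"rot":[0,0,0],"gripper":0.6}])

```text
time: 2.28
position: [0.4492, 0.0569, 0.2306]
tool_rot: [-2.216, -2.226, -0.002]
ft_force: [1.7, 1.4, -0.2]
grip_width: 0.602
```

Call:
carry_out(rows=[{"offset":[0,0,0.054],"rot":[0,0,0],"gripper":0.6},{"offset":[0,0,0.054],"rot":[0,0,0],"gripper":0.6},{"offset":[0,0,0.054],"rot":[0,0,0],"gripper":0.6},{"offset":[0,0,0],"rot":[0,0,0],"gripper":0.6}])

```text
time: 2.78
position: [0.4451, 0.0575, 0.0654]
tool_rot: [-2.216, -2.223, 0.014]
ft_force: [0.0, -0.1, -0.4]
grip_width: 0.597
```

```bash
python3 - <<'E'
from h import *
shot('side','b_side.png');shot('wrist','b_wrist.png')
print(ctrl.get_state()['position'])
E
```

```text
[0.44946898 0.05881947 0.06966524]
```

View pics/b_side.png

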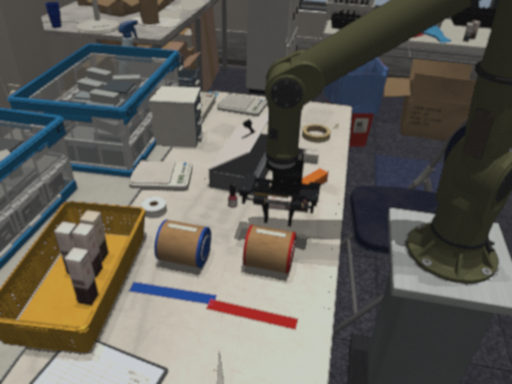

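View pics/b_wrist.png

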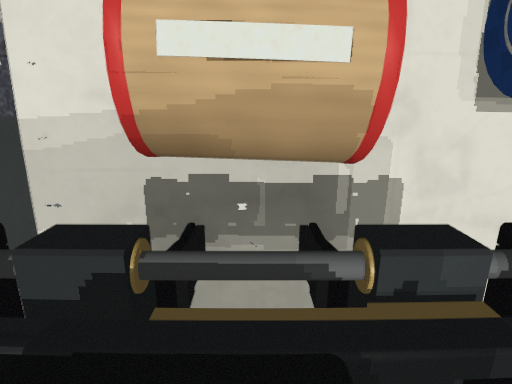

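Call:
carry_out(rows=[{"offset":[0.015,0,0],"rot":[0,0,0],"gripper":0.6},{"offset":[0.015,0,0],"rot":[0,0,0],"gripper":0.6},{"offset":[0.01,0,0],"rot":[0,0,0],"gripper":0.6},{"offset":[0.01,0,0],"rot":[0,0,0],"gripper":0.6},{"offset":[0.01,0,0],"rot":[0,0,0],"gripper":0.6},{"offset":[0.01,0,0],"rot":[0,0,0],"gripper":0.6},{"offset":[0.01,0,0],"rot":[0,0,0],"gripper":0.6},{"offset":[0.01,0,0],"rot":[0,0,0],"gripper":0.6},{"offset":[0.01,0,0],"rot":[0,0,0],"gripper":0.6},{"offset":[0.01,0,0],"rot":[0,0,0],"gripper":0.6}])

```text
time: 4.12
position: [0.4484, 0.1695, 0.0685]
tool_rot: [2.217, 2.226, 0.0]
ft_force: [-0.1, 0.5, -0.3]
grip_width: 0.597
```

```bash
python3 - <<'E'
from h import *
import time
s=ctrl.get_state();print(s['position'],s['time'],s['ft_force'])
shot('wrist','c_wrist.png')
shot('top','c_top.png')
E
```

```text
[0.44835596 0.16945702 0.06854272] 4.125 [-0.08164482  0.53895478 -0.25217559]
```

View pics/c_wrist.png

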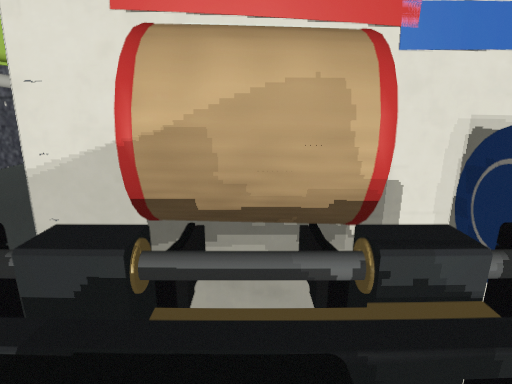

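View pics/c_top.png

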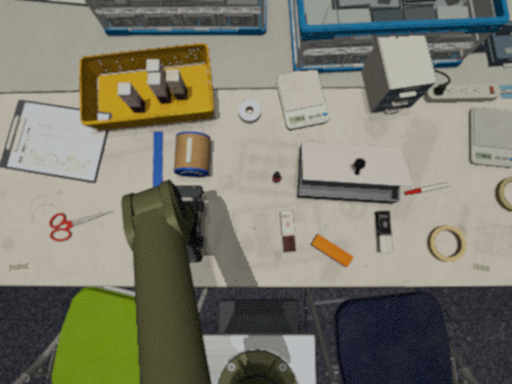

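Call:
carry_out(rows=[{"offset":[0.01,0,0],"rot":[0,0,0],"gripper":0.6},{"offset":[0.01,0,0],"rot":[0,0,0],"gripper":0.6},{"offset":[0.01,0,0],"rot":[0,0,0],"gripper":0.6},{"offset":[0.01,0,0],"rot":[0,0,0],"gripper":0.6},{"offset":[0.008,0,0],"rot":[0,0,0],"gripper":0.6},{"offset":[0.007,0,0],"rot":[0,0,0],"gripper":0.6},{"offset":[0.006,0,0],"rot":[0,0,0],"gripper":0.6},{"offset":[0.005,0,0],"rot":[0,0,0],"gripper":0.6},{"offset":[0.004,0,0],"rot":[0,0,0],"gripper":0.6},{"offset":[0,0,0],"rot":[0,0,0],"gripper":0.6}])

```text
time: 5.48
position: [0.4481, 0.2391, 0.0686]
tool_rot: [2.216, 2.226, 0.0]
ft_force: [0.8, -0.6, 0.2]
grip_width: 0.601
```

```bash
python3 - <<'E'
from h import *
s=ctrl.get_state();print(s['position'],s['time'],s['ft_force'])
shot('wrist','d_wrist.png')
shot('side','d_side.png')
E
```

```text
[0.44805341 0.23905276 0.06856923] 5.475 [ 0.83845347 -0.59189927  0.22432525]
```

View pics/d_wrist.png

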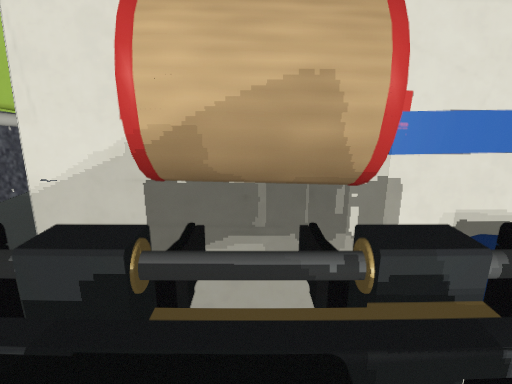

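View pics/d_side.png

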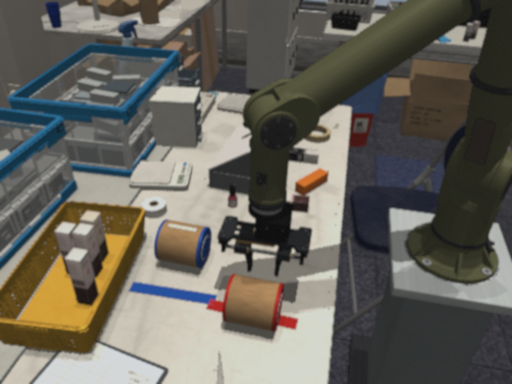

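Call:
carry_out(rows=[{"offset":[-0.01,0,-0.04],"rot":[0,0,0],"gripper":0.6},{"offset":[-0.03,0.04,-0.05],"rot":[0,0,0],"gripper":0.6},{"offset":[-0.03,0.055,-0.03],"rot":[0,0,0],"gripper":0.6},{"offset":[-0.03,0.055,0],"rot":[0,0,0],"gripper":0.6},{"offset":[-0.03,0.055,0],"rot":[0,0,0],"gripper":0.6},{"offset":[-0.02,0.005,0],"rot":[0,0,0],"gripper":0.6},{"offset":[0,0,0],"rot":[0,0,0],"gripper":0.6}])

```text
time: 6.45
position: [0.6479, 0.0933, 0.1794]
tool_rot: [2.222, 2.221, -0.003]
ft_force: [-0.8, 0.1, 0.7]
grip_width: 0.596
```

```bash
python3 - <<'E'
from h import *
s=ctrl.get_state();print(s['position'],s['time'],s['ft_force'])
d=shot('top','e_top.png')
cv2.imwrite('pics/e_crop.png',cv2.resize(d['img'][120:270,120:270,::-1],None,fx=4,fy=4,interpolation=cv2.INTER_CUBIC))
E
```

```text
[0.64792786 0.09328021 0.17940042] 6.45 [-0.82541709  0.07720107  0.65151641]
```

View pics/e_crop.png

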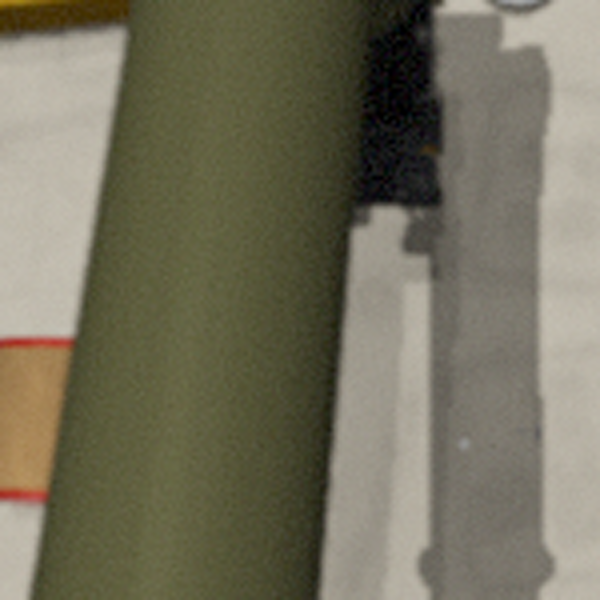

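Call:
carry_out(rows=[{"offset":[0,0.006,0.055],"rot":[0,0,0],"gripper":0.6},{"offset":[0,0.006,0.055],"rot":[0,0,0],"gripper":0.6},{"offset":[0,0,0],"rot":[0,0,0],"gripper":0.6},{"offset":[0,0,0],"rot":[0,0,0],"gripper":0.6}])

```text
time: 7.0
position: [0.6608, 0.0979, 0.0722]
tool_rot: [2.215, 2.227, 0.005]
ft_force: [0.3, -0.6, 0.5]
grip_width: 0.601
```

```bash
python3 - <<'E'
from h import *
s=ctrl.get_state();print(s['position'],s['time'],s['ft_force'])
shot('side','f_side.png');shot('wrist','f_wrist.png')
E
```

```text
[0.66076407 0.09791798 0.07215304] 7.0 [ 0.2545753  -0.62671552  0.45292353]
```

View pics/f_wrist.png

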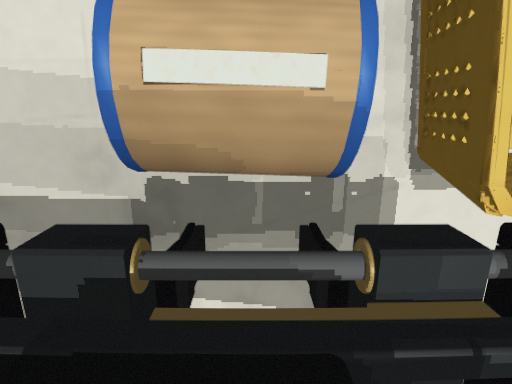

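View pics/f_side.png

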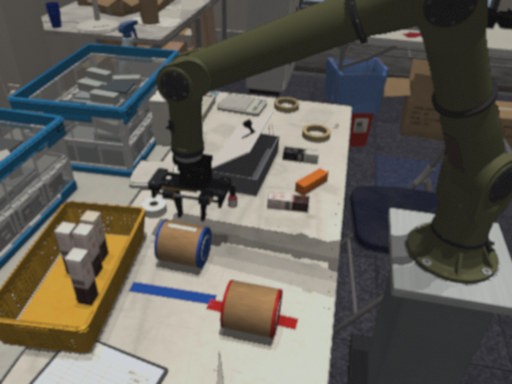

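```bash
python3 - <<'E'
import cv2
from h import *
t=load('a_top');s=load('a_side')
a=t['img'][35:140,70:230,::-1];b=s['img'][190:360,0:160,::-1]
cv2.imwrite('pics/g1.png',cv2.resize(a,None,fx=4,fy=4));cv2.imwrite('pics/g2.png',cv2.resize(b,None,fx=3.5,fy=3.5))
E
```

```text
(no output)
```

View pics/g1.png

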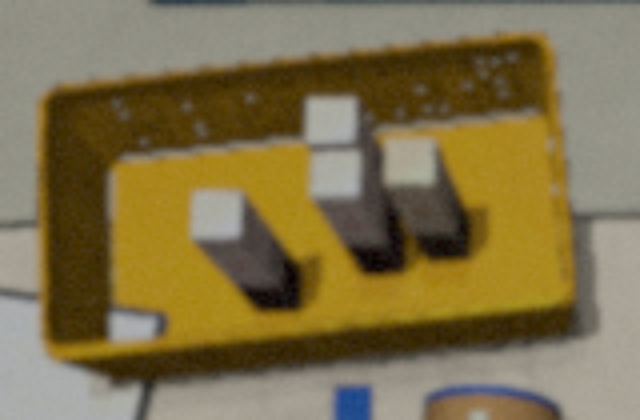

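View pics/g2.png

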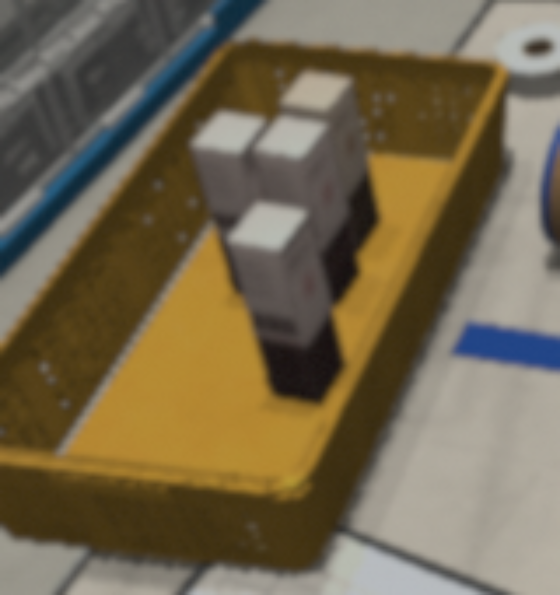

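```bash
python3 - <<'E'
from h import *
t=load('a_top');s=load('a_side')
def tri(a,b):
    c1,r1=ray(t,*a);c2,r2=ray(s,*b);A=np.stack([r1,-r2],1);x=np.linalg.lstsq(A,c2-c1,rcond=None)[0]
    return c1+r1*x[0],c2+r2*x[1]
print(tri((213,110),(143.7,209.4)), tri((82,124),(86,330)))
E
```

```text
(array([0.7755185 , 0.12102167, 0.08259375]), array([0.77967324, 0.12166041, 0.08441918])) (array([0.73724433, 0.49447736, 0.08692256]), array([0.73642717, 0.49435232, 0.08654587]))
```

Call:
carry_out(rows=[{"offset":[0.01,-0.004,0],"rot":[0,0,0],"gripper":0.6},{"offset":[0.01,0,0],"rot":[0,0,0],"gripper":0.6},{"offset":[0.01,0,0],"rot":[0,0,0],"gripper":0.6},{"offset":[0.01,0,0],"rot":[0,0,0],"gripper":0.6},{"offset":[0.01,0,0],"rot":[0,0,0],"gripper":0.6},{"offset":[0.01,0,0],"rot":[0,0,0],"gripper":0.6},{"offset":[0.01,0,0],"rot":[0,0,0],"gripper":0.6},{"offset":[0.01,0,0],"rot":[0,0,0],"gripper":0.6},{"offset":[0.008,0,0],"rot":[0,0,0],"gripper":0.6},{"offset":[0.007,0,0],"rot":[0,0,0],"gripper":0.6}])

```text
time: 8.35
position: [0.6558, 0.192, 0.0697]
tool_rot: [-2.216, -2.226, -0.0]
ft_force: [0.3, 0.2, -0.3]
grip_width: 0.6
```

Call:
carry_out(rows=[{"offset":[0.006,0,0],"rot":[0,0,0],"gripper":0.6},{"offset":[0.005,0,0],"rot":[0,0,0],"gripper":0.6},{"offset":[0.004,0,0],"rot":[0,0,0],"gripper":0.6},{"offset":[0,0,0],"rot":[0,0,0],"gripper":0.6},{"offset":[0,0,0],"rot":[0,0,0],"gripper":0.6}])

```text
time: 8.98
position: [0.6558, 0.2059, 0.0698]
tool_rot: [2.217, 2.226, -0.0]
ft_force: [0.6, -0.2, 0.2]
grip_width: 0.602
```

```bash
python3 - <<'E'
from h import *
s=ctrl.get_state();print(s['position'],s['time'],s['ft_force'])
d=shot('side','h_side.png');shot('wrist','h_wrist.png')
cv2.imwrite('pics/h_crop.png',cv2.resize(d['img'][200:350,110:310,::-1],None,fx=4,fy=4,interpolation=cv2.INTER_CUBIC))
E
```

```text
[0.65581318 0.20592216 0.06976382] 8.975 [ 0.55587774 -0.18196413  0.17479665]
```

View pics/h_wrist.png

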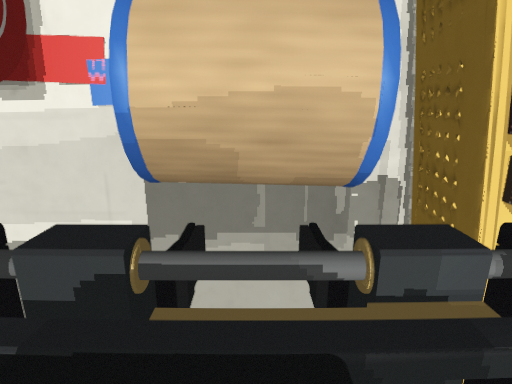

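View pics/h_crop.png

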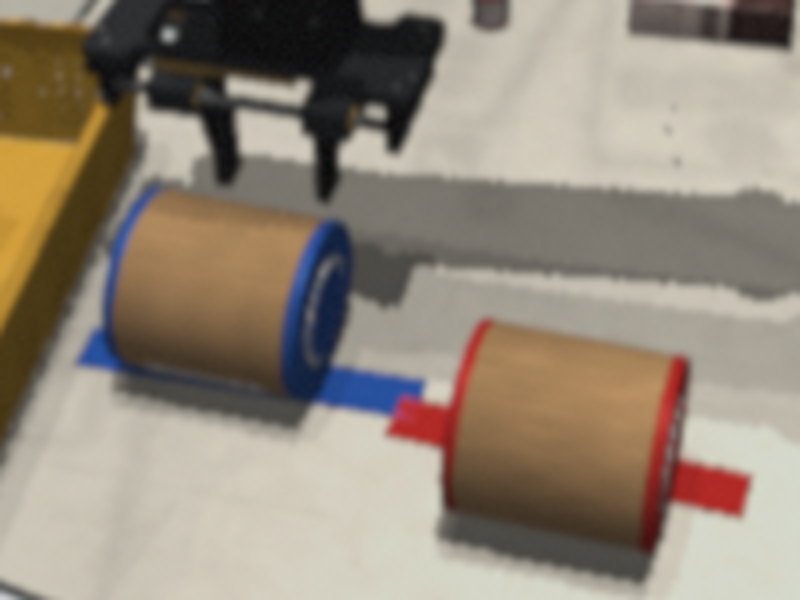

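Call:
carry_out(rows=[{"offset":[-0.02,0,-0.03],"rot":[0,0,0],"gripper":0.6},{"offset":[-0.06,0,-0.06],"rot":[0,0,0],"gripper":0.6},{"offset":[-0.06,-0.02,-0.02],"rot":[0,0,0],"gripper":0.6},{"offset":[-0.06,-0.02,0],"rot":[0,0,0],"gripper":0.6},{"offset":[-0.03,-0.02,0],"rot":[0,0,0],"gripper":0.6},{"offset":[0,0,0],"rot":[0,0,0],"gripper":0.6}])

```text
time: 9.82
position: [0.5967, -0.0083, 0.1634]
tool_rot: [-2.224, -2.219, -0.001]
ft_force: [1.6, -0.0, 0.1]
grip_width: 0.599
```

```bash
cat > tubes.py <<'E'
from m import *
import sys
def tubes(pre):
    t=shot('top',pre+'_top.png'); 
    H=hsv(t); h,S,V=[H[...,i].astype(int) for i in range(3)]
    br=(h>8)&(h<22)&(S>85)&(S<200)&(V>70)
    br[:, 240:]=0; br[:125]=0; br[270:]=0
    for a,c,cn in blobs(t['img'],br,200):
        x0,y0=cn.min(0);x1,y1=cn.max(0); rows=range(y0+6,y1-5); 
        L=[];R=[]
        for v in rows:
            xs=cn[cn[:,1]==v,0]; L.append(onz(t,xs.min()-.5,v,.05));R.append(onz(t,xs.max()+.5,v,.05))
        L=np.array(L);R=np.array(R);M=(L+R)/2
        p=np.polyfit(M[:,0],M[:,1],1); 
        X=[onz(t,c[0],y0,.098)[0],onz(t,c[0],y1,.098)[0]]
        xc=sum(X)/2; print('tube px',c.round(1),'x',round(xc,4),'len',round(X[0]-X[1],3),'y',round(np.polyval(p,xc),4),'wid',(L-R)[:,1].mean().round(3),'ang',np.degrees(np.arctan(p[0])).round(1))
    return t
if __name__=='__main__':
    t=tubes(sys.argv[1])
    cv2.imwrite(f'pics/{sys.argv[1]}_crop.png',cv2.resize(t['img'][120:270,110:260,::-1],None,fx=4,fy=4,interpolation=cv2.INTER_CUBIC))
E
python3 tubes.py i; python3 -c "
from h import *
print(onz(load('h_side'),187.5,299.5),onz(load('h_side'),272,337.5),ctrl.get_state()['position'])"
```

```text
[[-0.002, -1.0, -0.021], [-0.987, 0.005, -0.162], [0.162, 0.021, -0.987]]
tube px [154.1 150.7] x 0.6511 len 0.1 y 0.2945 wid 0.099 ang -0.7
tube px [133.9 224.6] x 0.4505 len 0.099 y 0.3422 wid 0.099 ang -1.7
[0.60584423 0.30766721 0.        ] [0.40273084 0.36446864 0.        ] [ 0.5977696  -0.00528562  0.16327733]
```

View pics/i_crop.png

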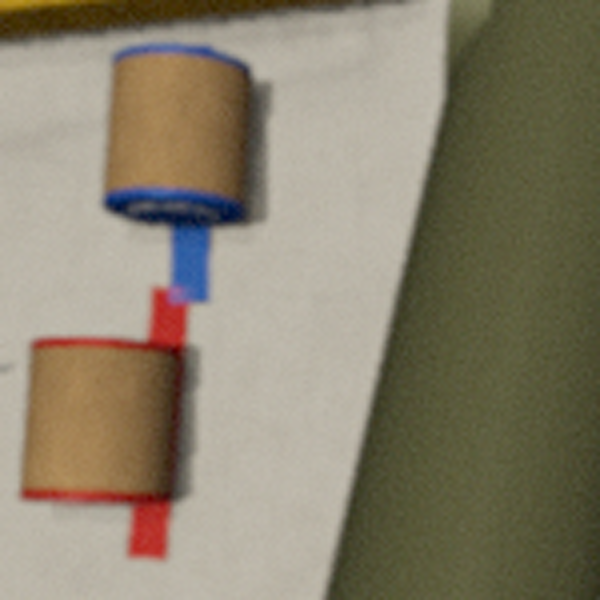

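Call:
carry_out(rows=[{"offset":[0.0545,-0.0185,0],"rot":[0,0,0],"gripper":0.6},{"offset":[0.0545,-0.0185,0],"rot":[0,0,0],"gripper":0.6},{"offset":[0.0545,-0.0185,0],"rot":[0,0,0],"gripper":0.6},{"offset":[0.0545,-0.0185,0],"rot":[0,0,0],"gripper":0.6},{"offset":[0.0545,-0.0185,0],"rot":[0,0,0],"gripper":0.6},{"offset":[0.0545,-0.0185,0],"rot":[0,0,0],"gripper":0.6},{"offset":[0.0545,-0.0185,0],"rot":[0,0,0],"gripper":0.6},{"offset":[0.055,-0.0185,0],"rot":[0,0,0],"gripper":0.6},{"offset":[0,0,0],"rot":[0,0,0],"gripper":0.6}])

```text
time: 11.0
position: [0.4428, 0.4403, 0.1618]
tool_rot: [-2.2, -2.238, 0.0]
ft_force: [-0.3, -1.3, 0.5]
grip_width: 0.599
```

```bash
python3 tubes.py j; python3 -c "
from h import *
print(ctrl.get_state()['position'])"
```

```text
[[-0.002, -1.0, -0.021], [-0.987, 0.005, -0.162], [0.162, 0.021, -0.987]]
tube px [153.6 150.6] x 0.6525 len 0.097 y 0.2962 wid 0.096 ang -0.8
tube px [132.9 224.3] x 0.4518 len 0.096 y 0.345 wid 0.097 ang -3.2
[0.44519515 0.43648299 0.16189984]
```

View pics/j_top.png

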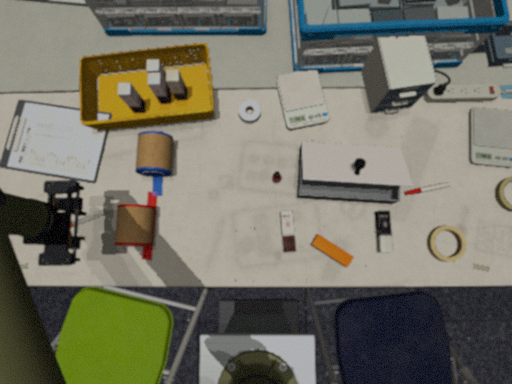

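Call:
carry_out(rows=[{"offset":[0,0.003,0.047],"rot":[0,0,0],"gripper":0.6},{"offset":[0,0.003,0.045],"rot":[0,0,0],"gripper":0.6},{"offset":[0,0,0],"rot":[0,0,0],"gripper":0.6},{"offset":[-0.01,0,0],"rot":[0,0,0],"gripper":0.6},{"offset":[-0.01,0,0],"rot":[0,0,0],"gripper":0.6},{"offset":[0,0,0],"rot":[0,0,0],"gripper":0.6}])

```text
time: 11.8
position: [0.4555, 0.4111, 0.0726]
tool_rot: [-2.219, -2.224, -0.004]
ft_force: [-0.4, 0.9, -0.2]
grip_width: 0.599
```

```bash
python3 - <<'E'
from h import *
s=ctrl.get_state();print(s['position'],s['time'],s['ft_force'])
d=shot('side','k_side.png')
cv2.imwrite('pics/k_crop.png',cv2.resize(d['img'][200:384,110:360,::-1],None,fx=3,fy=3,interpolation=cv2.INTER_CUBIC))
E
```

```text
[0.45554033 0.41106461 0.07263429] 11.8 [-0.38747614  0.89039882 -0.19604826]
```

View pics/k_crop.png

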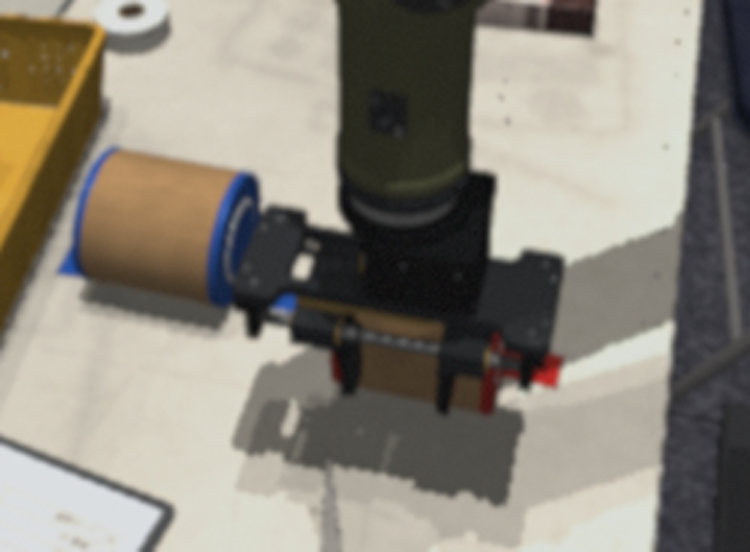

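Call:
carry_out(rows=[{"offset":[-0.004,0,0],"rot":[0,0,0],"gripper":0.6},{"offset":[-0.004,0,0],"rot":[0,0,0],"gripper":0.6},{"offset":[-0.004,0,0],"rot":[0,0,0],"gripper":0.6},{"offset":[-0.004,0,0],"rot":[0,0,0],"gripper":0.6},{"offset":[-0.004,0,0],"rot":[0,0,0],"gripper":0.6},{"offset":[-0.004,0,0],"rot":[0,0,0],"gripper":0.6},{"offset":[-0.004,0,0],"rot":[0,0,0],"gripper":0.6},{"offset":[-0.003,0,0],"rot":[0,0,0],"gripper":0.6}])

```text
time: 12.85
position: [0.4545, 0.3806, 0.0708]
tool_rot: [2.217, 2.226, -0.0]
ft_force: [-0.3, 0.4, -0.4]
grip_width: 0.598
```

Call:
carry_out(rows=[{"offset":[0.03,0,-0.02],"rot":[0,0,0],"gripper":0.6},{"offset":[0.02,0,-0.05],"rot":[0,0,0],"gripper":0.6},{"offset":[0.02,0,-0.05],"rot":[0,0,0],"gripper":0.6},{"offset":[0,0,0],"rot":[0,0,0],"gripper":0.6}])

```text
time: 13.35
position: [0.4555, 0.4546, 0.1956]
tool_rot: [-2.213, -2.228, -0.014]
ft_force: [0.3, -0.7, -0.2]
grip_width: 0.601
```

```bash
python3 tubes.py l; python3 -c "
from h import *
print(ctrl.get_state()['position'])"
```

```text
[[-0.002, -1.0, -0.021], [-0.987, 0.005, -0.162], [0.162, 0.021, -0.987]]
tube px [153.7 150.6] x 0.6525 len 0.097 y 0.2957 wid 0.096 ang -0.1
tube px [142.8 224.6] x 0.4491 len 0.096 y 0.3168 wid 0.097 ang -1.1
[0.45470361 0.45233104 0.19269858]
```

View pics/l_top.png

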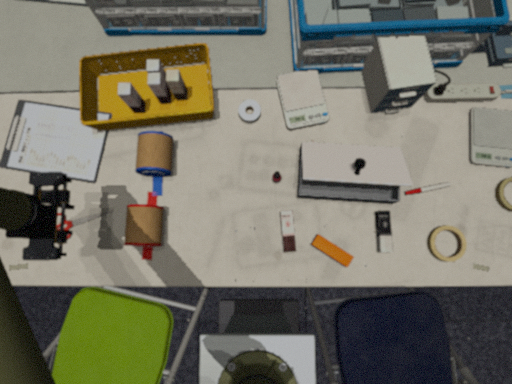

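Call:
carry_out(rows=[{"offset":[-0.06,0.001,0],"rot":[0,0,0],"gripper":0},{"offset":[-0.06,0.001,0],"rot":[0,0,0],"gripper":0},{"offset":[-0.06,0.001,0],"rot":[0,0,0],"gripper":0},{"offset":[-0.06,0.001,0],"rot":[0,0,0],"gripper":0},{"offset":[-0.06,0.001,0],"rot":[0,0,0],"gripper":0},{"offset":[-0.06,0.001,0],"rot":[0,0,0],"gripper":0},{"offset":[-0.06,0.001,0],"rot":[0,0,0],"gripper":0},{"offset":[-0.06,0.001,0],"rot":[0,0,0],"gripper":0},{"offset":[-0.06,0.001,0],"rot":[0,0,0],"gripper":0},{"offset":[-0.06,0.001,0],"rot":[0,0,0],"gripper":0}])

```text
time: 14.65
position: [0.4649, -0.1508, 0.1894]
tool_rot: [-2.215, -2.224, -0.0]
ft_force: [0.7, 0.7, -1.0]
grip_width: 0.004
```

Call:
carry_out(rows=[{"offset":[-0.06,0,0],"rot":[0,0,0],"gripper":0},{"offset":[-0.05,0,0],"rot":[0,0,0],"gripper":0},{"offset":[0,0,0],"rot":[0,0,-10.6],"gripper":0},{"offset":[0,0,0],"rot":[0,0,-10.6],"gripper":0},{"offset":[0,0,0],"rot":[0,0,-10.6],"gripper":0},{"offset":[0,0,0],"rot":[0,0,-10.6],"gripper":0},{"offset":[0,0,0],"rot":[0,0,-10.6],"gripper":0},{"offset":[0,0,0],"rot":[0,0,-10.6],"gripper":0},{"offset":[0,0,0],"rot":[0,0,-10.6],"gripper":0},{"offset":[0,0,0],"rot":[0,0,-10.6],"gripper":0}])

```text
time: 15.9
position: [0.4654, -0.2588, 0.189]
tool_rot: [-0.128, -3.136, -0.001]
ft_force: [0.0, -0.0, 0.2]
grip_width: 0.005
```

Call:
carry_out(rows=[{"offset":[-0.01,0,0.035],"rot":[0,0,0],"gripper":0},{"offset":[-0.015,0,0.035],"rot":[0,0,0],"gripper":0},{"offset":[0,0,0],"rot":[0,0,0],"gripper":0}])

```text
time: 16.27
position: [0.4891, -0.2601, 0.117]
tool_rot: [-0.136, -3.13, -0.001]
ft_force: [0.3, -0.8, 0.7]
grip_width: 0.005
```

```bash
python3 - <<'E'
from h import *
s=ctrl.get_state();print(s['position'],s['time'],s['ft_force'])
d=shot('side','n_side.png');t=shot('top','n_top.png')
cv2.imwrite('pics/n_crop.png',cv2.resize(d['img'][90:230,180:360,::-1],None,fx=4,fy=4,interpolation=cv2.INTER_CUBIC))
E
```

```text
[ 0.48913458 -0.2600687   0.11698563] 16.275 [ 0.30703988 -0.76052917  0.65412314]
```

View pics/n_crop.png

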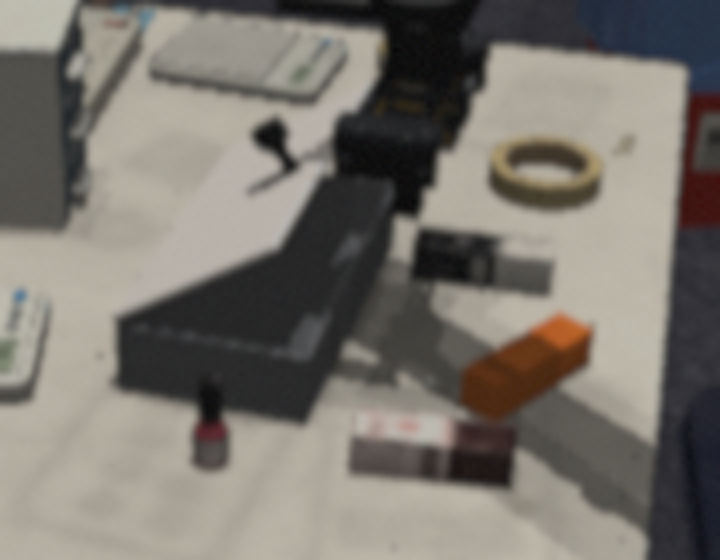

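View pics/n_top.png

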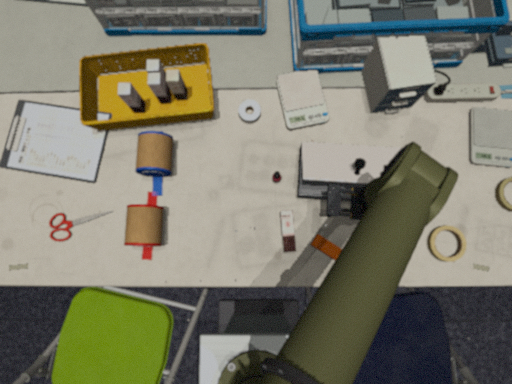

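Call:
carry_out(rows=[{"offset":[-0.016,0,0],"rot":[0,0,0],"gripper":0},{"offset":[-0.016,0,-0.001],"rot":[0,0,0],"gripper":0},{"offset":[-0.014,0,-0.001],"rot":[0,0,0],"gripper":0},{"offset":[-0.01,0,-0.007],"rot":[0,0,0],"gripper":0},{"offset":[-0.01,0,-0.01],"rot":[0,0,0],"gripper":0},{"offset":[-0.01,0,-0.01],"rot":[0,0,0],"gripper":0},{"offset":[-0.012,0,-0.009],"rot":[0,0,0],"gripper":0},{"offset":[-0.012,0,-0.009],"rot":[0,0,0],"gripper":0},{"offset":[0,0,0],"rot":[0,0,0],"gripper":0}])

```text
time: 17.5
position: [0.5924, -0.2704, 0.1695]
tool_rot: [0.136, 3.137, -0.001]
ft_force: [0.1, 0.9, 0.0]
grip_width: 0.004
```

```bash
python3 - <<'E'
from h import *
s=ctrl.get_state();print(s['position'],s['time'],s['ft_force'])
d=shot('side','o_side.png')
cv2.imwrite('pics/o_crop.png',cv2.resize(d['img'][90:230,180:360,::-1],None,fx=4,fy=4,interpolation=cv2.INTER_CUBIC))
E
```

```text
[ 0.59238267 -0.27041399  0.16945051] 17.5 [0.14806283 0.85239374 0.00633739]
```

View pics/o_crop.png

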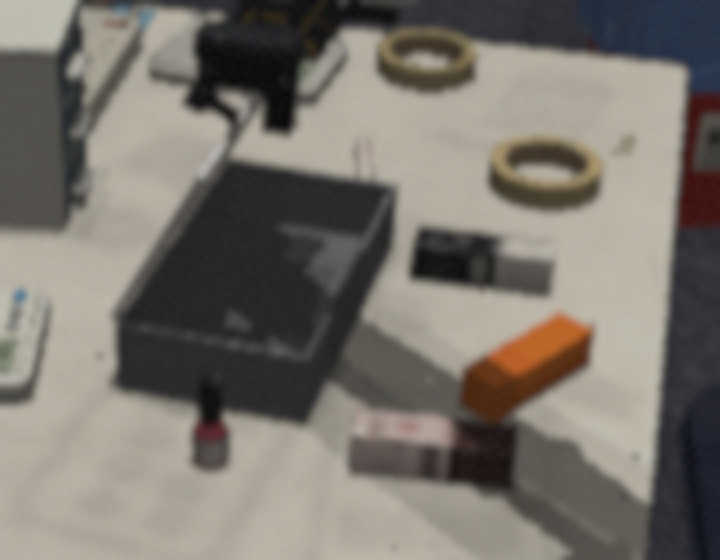

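Call:
carry_out(rows=[{"offset":[-0.012,0,-0.007],"rot":[0,0,0],"gripper":0},{"offset":[-0.012,0,-0.006],"rot":[0,0,0],"gripper":0},{"offset":[-0.012,0,-0.004],"rot":[0,0,0],"gripper":0},{"offset":[-0.012,0,-0.002],"rot":[0,0,0],"gripper":0},{"offset":[-0.012,0,0],"rot":[0,0,0],"gripper":0},{"offset":[-0.012,0,0],"rot":[0,0,0],"gripper":0},{"offset":[-0.01,0,0],"rot":[0,0,0],"gripper":0},{"offset":[0,0,0],"rot":[0,0,0],"gripper":0}])

```text
time: 18.55
position: [0.6742, -0.2769, 0.1862]
tool_rot: [0.135, 3.139, -0.001]
ft_force: [-0.1, 0.2, -0.3]
grip_width: 0.003
```

Call:
carry_out(rows=[{"offset":[0.03,0,0],"rot":[0,0,0],"gripper":0},{"offset":[0.05,0,0],"rot":[0,0,0],"gripper":0},{"offset":[0.05,0.02,0],"rot":[0,0,0],"gripper":0.5},{"offset":[0.05,0.04,0],"rot":[0,0,0],"gripper":0.6},{"offset":[0.05,0.05,0],"rot":[0,0,0],"gripper":0.6},{"offset":[0,0.05,0],"rot":[0,0,0],"gripper":0.6},{"offset":[0,0,0],"rot":[0,0,0],"gripper":0.6}])

```text
time: 19.42
position: [0.4647, -0.1002, 0.1872]
tool_rot: [0.124, 3.137, 0.008]
ft_force: [-0.1, -0.5, -0.5]
grip_width: 0.487
```

```bash
python3 - <<'E'
from h import *
s=ctrl.get_state();print(s['position'],s['tool_rot'],s['time'],s['ft_force'])
d=shot('side','p_side.png');t=shot('top','p_top.png');w=shot('wrist','p_wrist.png')
cv2.imwrite('pics/p_crop.png',cv2.resize(d['img'][90:230,180:360,::-1],None,fx=4,fy=4,interpolation=cv2.INTER_CUBIC))
cv2.imwrite('pics/p_crop2.png',cv2.resize(t['img'][120:290,250:450,::-1],None,fx=4,fy=3.5,interpolation=cv2.INTER_CUBIC))
E
```

```text
[ 0.46473622 -0.10016209  0.18722151] [0.12352072 3.13675545 0.00754742] 19.425 [-0.1144798  -0.48399437 -0.46617303]
```

View pics/p_crop.png

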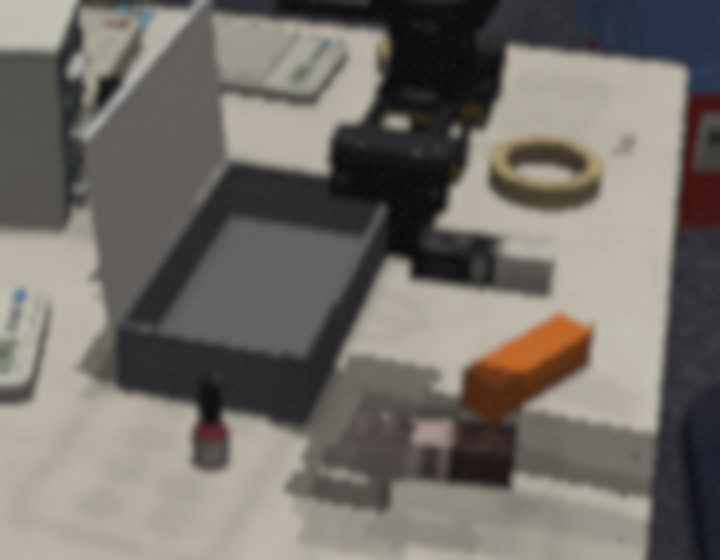

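View pics/p_crop2.png

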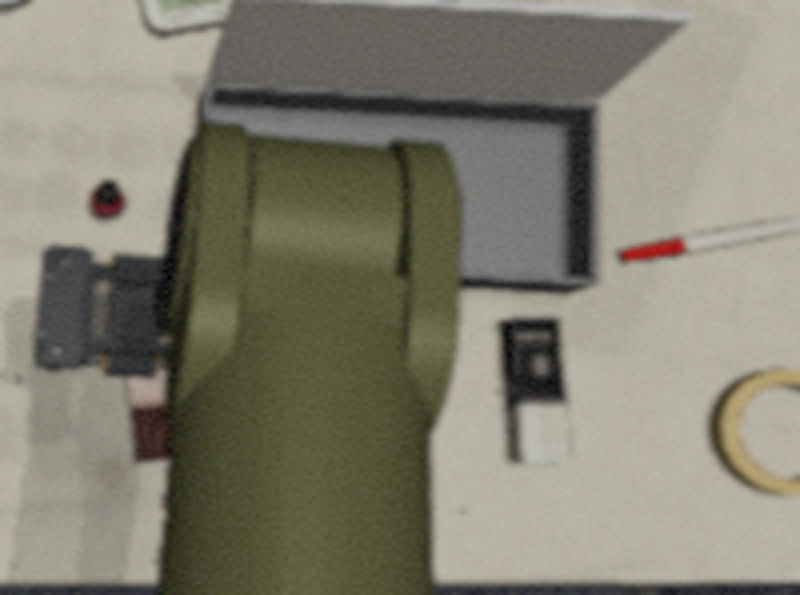

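View pics/p_wrist.png

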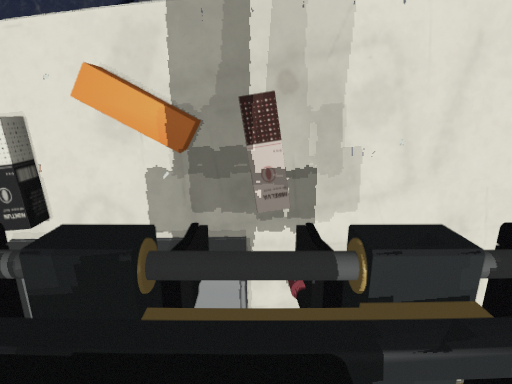

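```bash
python3 - <<'E'
from h import *
w=load('p_wrist');t=load('p_top');a=load('a_top');s=load('p_side')
for z in (.0345,):
    C=[onz(w,u,v,z) for u,v in ((240,97),(274,92),(289,209),(259,214))]
    for c in C: print(c.round(4))
    C=np.array(C);m=C.mean(0);ax=(C[3]+C[2]-C[0]-C[1])/2;print('pink',m.round(4),np.linalg.norm(ax).round(4),np.linalg.norm(C[1]-C[0]).round(4),'ang',np.degrees(np.arctan2(ax[1],ax[0])).round(1))
# top initial: pink corners crop2 scale3.5 off(260,120)
f2=lambda x,y:(260+x/3.5-.4,120+y/3.5-.4)
for nm,cs in (('pink',[(72,320),(116,317),(125,458),(83,461)]),('blk',[(404,320),(453,318),(463,460),(415,463)])):
    C=np.array([onz(a,*f2(*c),.0345) for c in cs]);m=C.mean(0);ax=(C[0]+C[1]-C[2]-C[3])/2
    print(nm,m.round(4),np.linalg.norm(ax).round(4),np.linalg.norm(C[1]-C[0]).round(4),'ang',np.degrees(np.arctan2(ax[1],ax[0])).round(1))
E
```

```text
[ 0.3799 -0.1082  0.0345]
[ 0.3782 -0.0762  0.0345]
[ 0.4933 -0.0689  0.0345]
[ 0.496  -0.0998  0.0345]
pink [ 0.4368 -0.0883  0.0345] 0.1159 0.032 ang 3.9
pink [ 0.437  -0.0885  0.0345] 0.1127 0.0356 ang 3.1
blk [ 0.4347 -0.3556  0.0345] 0.1135 0.0396 ang 0.9
```

Call:
carry_out(rows=[{"offset":[0.029,0.01,0],"rot":[0,0,-8.2],"gripper":0.7},{"offset":[0,0,0.05],"rot":[0,0,0],"gripper":0.7},{"offset":[0,0,0.03],"rot":[0,0,0],"gripper":0.7},{"offset":[0,0,0],"rot":[0,0,0],"gripper":0.7}])

```text
time: 20.08
position: [0.4345, -0.0944, 0.1052]
tool_rot: [0.083, -3.136, 0.003]
ft_force: [-0.3, 0.7, 0.6]
grip_width: 0.7
```

```bash
cat > st.py <<'E'
from h import *
import sys
s=ctrl.get_state();r=cv2.Rodrigues(np.array(s['tool_rot']))[0]
print('t',s['time'],'pos',np.round(s['position'],4),'yhead',np.degrees(np.arctan2(r[1,1],r[0,1])).round(1),'zdown',-r[2,2].round(4),'F',np.round(s['ft_force'],1),'grip',round(float(s['grip_width']),3))
for a in sys.argv[1:]:
    n,fn=a.split(':'); shot(n,fn)
E
python3 st.py wrist:q_wrist.png
```

```text
t 20.075 pos [ 0.4345 -0.0944  0.1052] yhead 93.0 zdown 1.0 F [-0.3  0.7  0.6] grip 0.7
```

View pics/q_wrist.png

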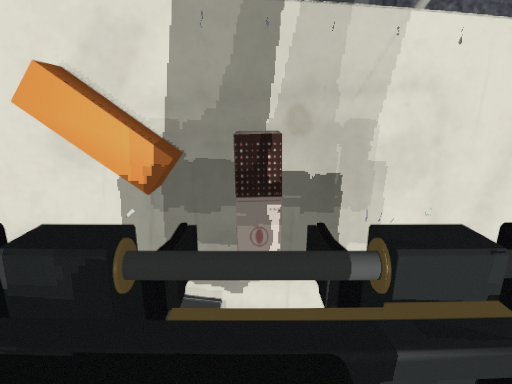

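Call:
carry_out(rows=[{"offset":[0,0.005,0.045],"rot":[0,0,0],"gripper":0.7},{"offset":[-0.002,0,0.04],"rot":[0,0,0],"gripper":0.7},{"offset":[0,0,0.005],"rot":[0,0,0],"gripper":0.7},{"offset":[0,0,0],"rot":[0,0,0],"gripper":0.3},{"offset":[0,0,0],"rot":[0,0,0],"gripper":0.2},{"offset":[0,0,0],"rot":[0,0,0],"gripper":0.2},{"offset":[0,0,0],"rot":[0,0,0],"gripper":0.2}], grip_force=25)

```text
time: 21.0
position: [0.439, -0.0871, 0.0178]
tool_rot: [-0.089, 3.138, 0.002]
ft_force: [-1.4, 0.7, 8.0]
grip_width: 0.395
```

```bash
python3 st.py wrist:r_wrist.png
```

```text
t 21.0 pos [ 0.439  -0.0871  0.0178] yhead 93.3 zdown 1.0 F [-1.4  0.7  8. ] grip 0.395
```

View pics/r_wrist.png

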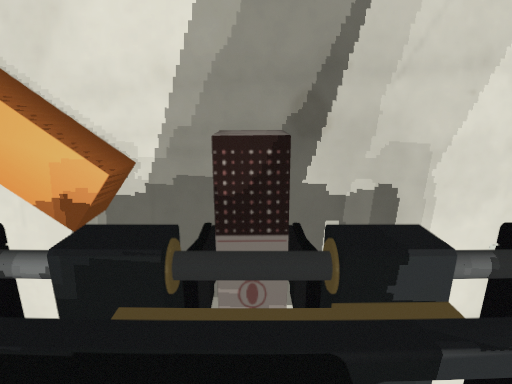

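Call:
carry_out(rows=[{"offset":[0,0,-0.02],"rot":[0,0,0],"gripper":0.2},{"offset":[0,0,-0.04],"rot":[0,0,0],"gripper":0.2},{"offset":[0,0,-0.04],"rot":[0,0,0],"gripper":0.2},{"offset":[0,0,-0.04],"rot":[0,0,0],"gripper":0.2},{"offset":[-0.04,-0.0345,0],"rot":[0,0,0],"gripper":0.2},{"offset":[-0.04,-0.0345,0],"rot":[0,0,0],"gripper":0.2},{"offset":[-0.04,-0.0345,0],"rot":[0,0,0],"gripper":0.2},{"offset":[-0.039,-0.0345,0],"rot":[0,0,0],"gripper":0.2},{"offset":[0,0,0],"rot":[0,0,7.2],"gripper":0.2},{"offset":[0,0,0],"rot":[0,0,0],"gripper":0.2}])

```text
time: 22.3
position: [0.6037, -0.2165, 0.1562]
tool_rot: [-0.109, -3.138, 0.001]
ft_force: [0.4, 0.6, 0.4]
grip_width: 0.393
```

```bash
python3 st.py wrist:s_wrist.png side:s_side.png
```

```text
t 22.3 pos [ 0.6037 -0.2165  0.1562] yhead 86.0 zdown 1.0 F [0.4 0.6 0.4] grip 0.393
```

View pics/s_wrist.png

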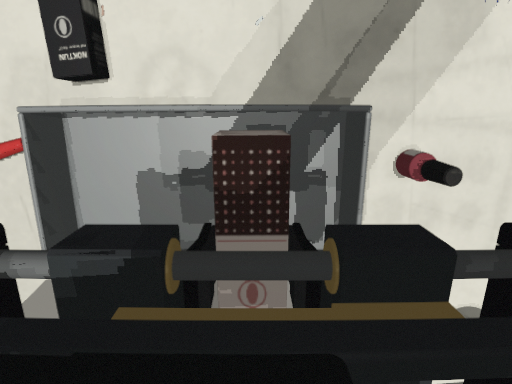

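View pics/s_side.png

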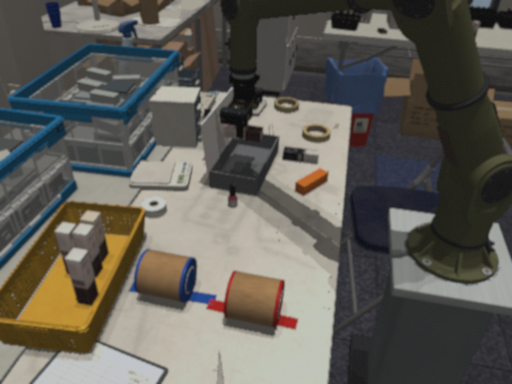

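Call:
carry_out(rows=[{"offset":[0,0,0.05],"rot":[0,0,0],"gripper":0.2},{"offset":[0,0,0.04],"rot":[0,0,0],"gripper":0.2},{"offset":[0,0,0.025],"rot":[0,0,0],"gripper":0.2},{"offset":[0,0,0.015],"rot":[0,0,0],"gripper":0.2},{"offset":[0,0,0],"rot":[0,0,0],"gripper":0.2}])

```text
time: 23.02
position: [0.6039, -0.2147, 0.0266]
tool_rot: [-0.106, -3.139, -0.002]
ft_force: [-0.6, 0.5, -0.8]
grip_width: 0.391
```

```bash
python3 st.py wrist:u_wrist.png
```

```text
t 23.025 pos [ 0.6039 -0.2147  0.0266] yhead 86.1 zdown 1.0 F [-0.6  0.5 -0.8] grip 0.391
```

View pics/u_wrist.png

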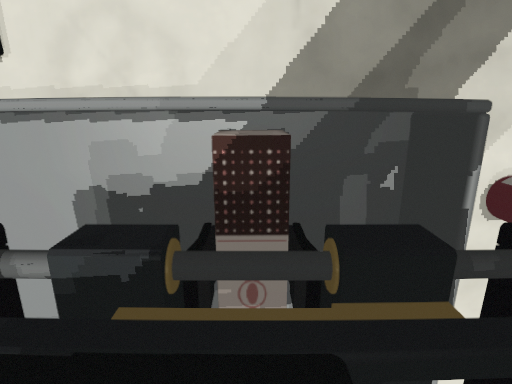

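Call:
carry_out(rows=[{"offset":[0,0,0.002],"rot":[0,0,0],"gripper":0.55},{"offset":[0,0,0],"rot":[0,0,0],"gripper":0.55},{"offset":[0,0,0],"rot":[0,0,0],"gripper":0.55},{"offset":[0,0,-0.05],"rot":[0,0,0],"gripper":0.55},{"offset":[0,0,-0.05],"rot":[0,0,0],"gripper":0.7},{"offset":[0.02,0,-0.04],"rot":[0,0,0],"gripper":0.7},{"offset":[0.045,-0.05,0],"rot":[0,0,0],"gripper":0.7},{"offset":[0.045,-0.05,0],"rot":[0,0,0],"gripper":0.7},{"offset":[0.049,-0.052,0],"rot":[0,0,-5],"gripper":0.7},{"offset":[0,0,0],"rot":[0,0,0],"gripper":0.7}])

```text
time: 24.32
position: [0.4432, -0.3486, 0.1658]
tool_rot: [-0.012, 3.141, -0.0]
ft_force: [0.4, -0.2, 0.3]
grip_width: 0.702
```

```bash
python3 st.py wrist:v_wrist.png side:v_side.png top:v_top.png
```

```text
t 24.325 pos [ 0.4432 -0.3486  0.1658] yhead 90.4 zdown 1.0 F [ 0.4 -0.2  0.3] grip 0.702
```

View pics/v_wrist.png

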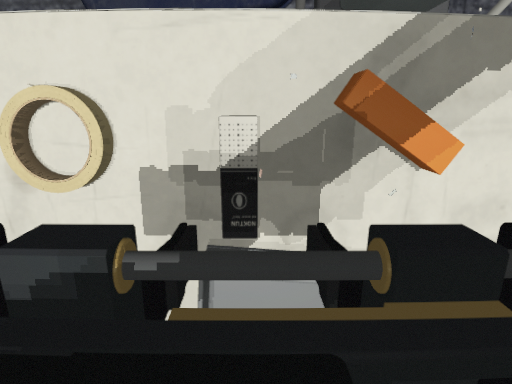

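View pics/v_side.png

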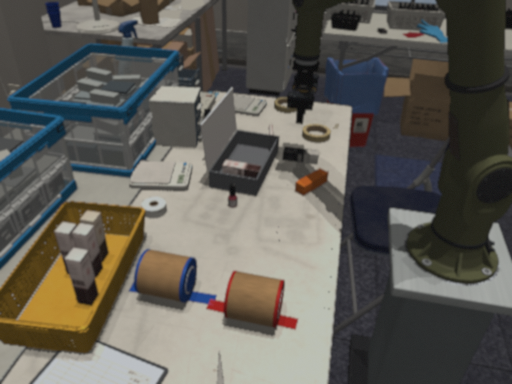

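View pics/v_top.png

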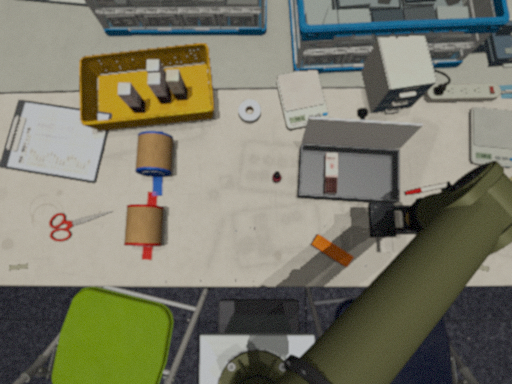

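```bash
python3 - <<'E'
from h import *
w=load('v_wrist')
C=np.array([onz(w,u,v,.0345) for u,v in ((219,117),(259.5,115.5),(258.5,237.5),(222,239))])
ax=(C[3]+C[2]-C[0]-C[1])/2;print(C.mean(0).round(4),np.linalg.norm(ax).round(4),np.linalg.norm(C[1]-C[0]).round(4),np.linalg.norm(C[2]-C[3]).round(4),np.degrees(np.arctan2(ax[1],ax[0])).round(1))
E
```

```text
[ 0.434  -0.3594  0.0345] 0.1155 0.0357 0.0356 0.3
```

Call:
carry_out(rows=[{"offset":[0.009,-0.0105,0],"rot":[0,0,0],"gripper":0.7},{"offset":[0,0,0.05],"rot":[0,0,0],"gripper":0.7},{"offset":[0,0,0.05],"rot":[0,0,0],"gripper":0.7},{"offset":[0,0,0.035],"rot":[0,0,0],"gripper":0.7},{"offset":[0,0,0.011],"rot":[0,0,0],"gripper":0.7},{"offset":[0,0,0],"rot":[0,0,0],"gripper":0.3},{"offset":[0,0,0],"rot":[0,0,0],"gripper":0.2},{"offset":[0,0,0],"rot":[0,0,0],"gripper":0.2},{"offset":[0,0,0],"rot":[0,0,0],"gripper":0.2}])

```text
time: 25.6
position: [0.4404, -0.3548, 0.02]
tool_rot: [-0.029, 3.14, -0.001]
ft_force: [-0.7, 0.0, 5.2]
grip_width: 0.393
```

```bash
python3 st.py wrist:w_wrist.png
```

```text
t 25.6 pos [ 0.4404 -0.3548  0.02  ] yhead 91.0 zdown 1.0 F [-0.7  0.   5.2] grip 0.393
```

View pics/w_wrist.png

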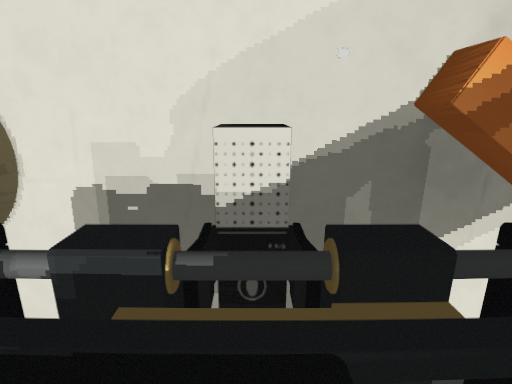

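Call:
carry_out(rows=[{"offset":[0,0,-0.02],"rot":[0,0,0],"gripper":0.2},{"offset":[0,0,-0.04],"rot":[0,0,0],"gripper":0.2},{"offset":[0,0,-0.04],"rot":[0,0,0],"gripper":0.2},{"offset":[0,0,-0.04],"rot":[0,0,0],"gripper":0.2},{"offset":[-0.041,0.0065,0],"rot":[0,0,0],"gripper":0.2},{"offset":[-0.041,0.0065,0],"rot":[0,0,0],"gripper":0.2},{"offset":[-0.041,0.0065,0],"rot":[0,0,0],"gripper":0.2},{"offset":[-0.041,0.0065,0],"rot":[0,0,0],"gripper":0.2},{"offset":[0,0,0],"rot":[0,0,4.9],"gripper":0.2},{"offset":[0,0,0],"rot":[0,0,0],"gripper":0.2}])

```text
time: 26.9
position: [0.603, -0.3256, 0.1595]
tool_rot: [-0.104, -3.139, 0.002]
ft_force: [-0.5, -0.7, 0.8]
grip_width: 0.399
```

```bash
python3 st.py wrist:x_wrist.png
```

```text
t 26.9 pos [ 0.603  -0.3256  0.1595] yhead 86.2 zdown 1.0 F [-0.5 -0.7  0.8] grip 0.399
```

View pics/x_wrist.png

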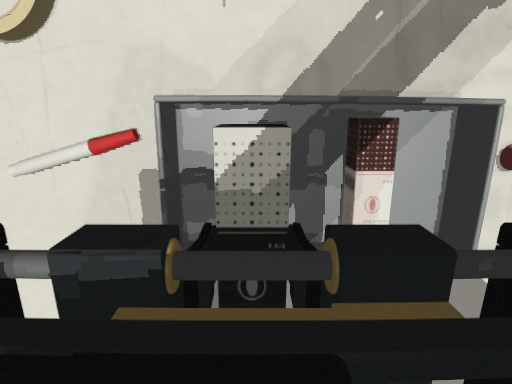

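Call:
carry_out(rows=[{"offset":[0,0,0.05],"rot":[0,0,0],"gripper":0.2},{"offset":[0,0,0.04],"rot":[0,0,0],"gripper":0.2},{"offset":[0,0,0.025],"rot":[0,0,0],"gripper":0.2},{"offset":[0,0,0.017],"rot":[0,0,0],"gripper":0.2},{"offset":[0,0,0],"rot":[0,0,0],"gripper":0.2}])

```text
time: 27.58
position: [0.6031, -0.3258, 0.0269]
tool_rot: [-0.106, -3.14, 0.0]
ft_force: [0.4, -0.1, 0.3]
grip_width: 0.393
```

Call:
carry_out(rows=[{"offset":[0,0,0],"rot":[0,0,0],"gripper":0.55},{"offset":[0,0,0],"rot":[0,0,0],"gripper":0.55},{"offset":[0,0,0],"rot":[0,0,0],"gripper":0.55},{"offset":[0,0,-0.05],"rot":[0,0,0],"gripper":0.55},{"offset":[0,0,-0.05],"rot":[0,0,0],"gripper":0.55},{"offset":[0.02,0,-0.05],"rot":[0,0,0],"gripper":0.2},{"offset":[0.04,0,-0.055],"rot":[0,0,0],"gripper":0},{"offset":[0.05,0,-0.055],"rot":[0,0,0],"gripper":0},{"offset":[0.05,0,-0.03],"rot":[0,0,0],"gripper":0}])

```text
time: 28.7
position: [0.4542, -0.3162, 0.3058]
tool_rot: [0.106, 3.139, -0.003]
ft_force: [0.0, 1.8, 2.8]
grip_width: 0.181
```

```bash
python3 st.py wrist:y_wrist.png side:y_side.png top:y_top.png; python3 -c "
from h import *
d=load('y_side');cv2.imwrite('pics/y_crop.png',cv2.resize(d['img'][80:220,170:350,::-1],None,fx=4,fy=4,interpolation=cv2.INTER_CUBIC))"
```

```text
t 28.7 pos [ 0.4542 -0.3162  0.3058] yhead 86.1 zdown 1.0 F [0.  1.8 2.8] grip 0.181
```

View pics/y_crop.png

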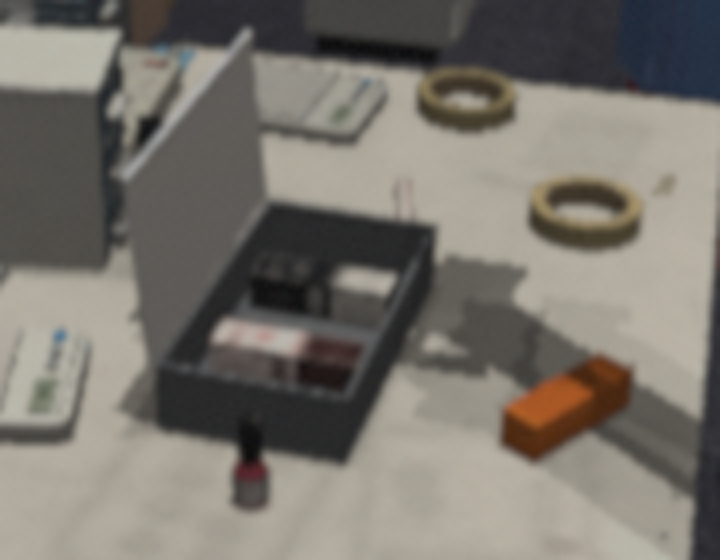

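View pics/y_top.png

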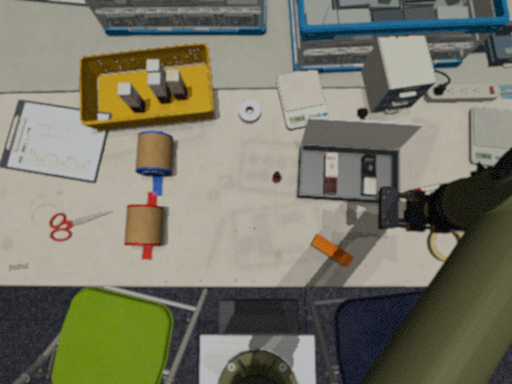

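Call:
carry_out(rows=[{"offset":[-0.0515,0.027,0],"rot":[0,0,0],"gripper":0},{"offset":[-0.0515,0.027,0],"rot":[0,0,0],"gripper":0},{"offset":[-0.0515,0.027,0],"rot":[0,0,0],"gripper":0},{"offset":[-0.0515,0.027,0],"rot":[0,0,0],"gripper":0},{"offset":[-0.0515,0.027,0],"rot":[0,0,0],"gripper":0},{"offset":[0,0,0],"rot":[0,0,0],"gripper":0}])

```text
time: 29.6
position: [0.7252, -0.1924, 0.2972]
tool_rot: [-0.091, -3.134, -0.002]
ft_force: [0.0, 0.6, 0.4]
grip_width: 0.006
```

```bash
python3 st.py side:z_side.png; python3 -c "
from h import *
d=load('z_side');cv2.imwrite('pics/z_crop.png',cv2.resize(d['img'][20:220,130:330,::-1],None,fx=3,fy=3,interpolation=cv2.INTER_CUBIC))
print(onz(load('y_top'),306,119,.21),onz(load('y_top'),420,125,.21))"
```

```text
t 29.6 pos [ 0.7252 -0.1924  0.2972] yhead 86.7 zdown 1.0 F [0.  0.6 0.4] grip 0.006
[ 0.69666511 -0.12410442  0.21      ] [ 0.67969652 -0.40025814  0.21      ]
```

View pics/z_crop.png

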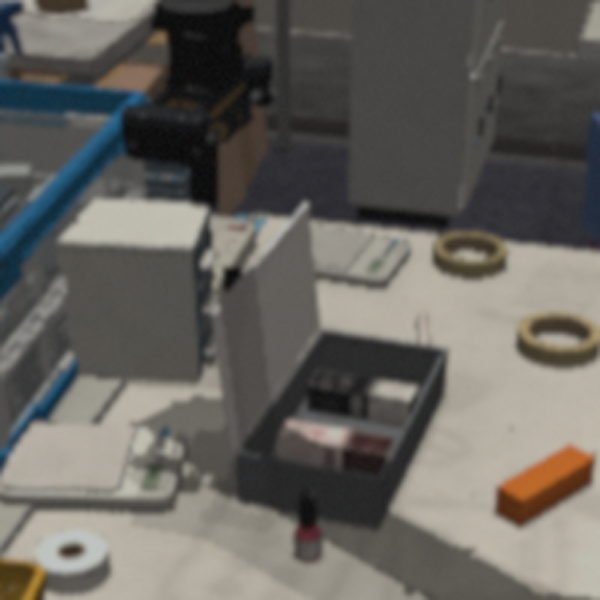

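Call:
carry_out(rows=[{"offset":[0,0,0.05],"rot":[0,0,0],"gripper":0},{"offset":[0,0,0.049],"rot":[0,0,0],"gripper":0},{"offset":[0,0,0],"rot":[0,0,0],"gripper":0},{"offset":[0.012,0,0],"rot":[0,0,0],"gripper":0},{"offset":[0.012,0,0],"rot":[0,0,0],"gripper":0},{"offset":[0.012,0,0],"rot":[0,0,0],"gripper":0},{"offset":[0.012,0,0],"rot":[0,0,0],"gripper":0},{"offset":[0,0,0],"rot":[0,0,0],"gripper":0}])

```text
time: 30.65
position: [0.6719, -0.1952, 0.2056]
tool_rot: [0.108, 3.139, 0.001]
ft_force: [-0.4, 0.3, -0.6]
grip_width: 0.004
```

```bash
python3 st.py side:aa_side.png; python3 -c "
from h import *
d=load('aa_side');cv2.imwrite('pics/aa_crop.png',cv2.resize(d['img'][20:220,130:330,::-1],None,fx=3,fy=3,interpolation=cv2.INTER_CUBIC))"
```

```text
t 30.65 pos [ 0.6719 -0.1952  0.2056] yhead 86.1 zdown 1.0 F [-0.4  0.3 -0.6] grip 0.004
```

View pics/aa_crop.png

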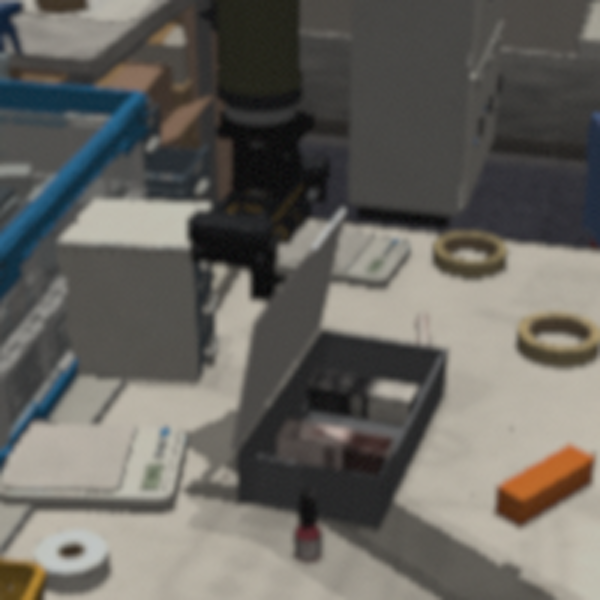

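Call:
carry_out(rows=[{"offset":[0.0115,0,0.006],"rot":[0,0,0],"gripper":0},{"offset":[0.0115,0,0.006],"rot":[0,0,0],"gripper":0},{"offset":[0.0115,0,0.007],"rot":[0,0,0],"gripper":0},{"offset":[0.011,0,0.007],"rot":[0,0,0],"gripper":0},{"offset":[0.01,0,0.008],"rot":[0,0,0],"gripper":0},{"offset":[0.01,0,0.0085],"rot":[0,0,0],"gripper":0},{"offset":[0.01,0,0.0085],"rot":[0,0,0],"gripper":0},{"offset":[0,0,0],"rot":[0,0,0],"gripper":0}])

```text
time: 31.7
position: [0.5961, -0.1894, 0.1526]
tool_rot: [-0.107, -3.138, -0.002]
ft_force: [-0.7, 0.9, 0.2]
grip_width: 0.003
```

```bash
python3 st.py side:ab_side.png; python3 -c "
from h import *
d=load('ab_side');cv2.imwrite('pics/ab_crop.png',cv2.resize(d['img'][20:220,130:330,::-1],None,fx=3,fy=3,interpolation=cv2.INTER_CUBIC))"
```

```text
t 31.7 pos [ 0.5961 -0.1894  0.1526] yhead 86.1 zdown 1.0 F [-0.7  0.9  0.2] grip 0.003
```

View pics/ab_crop.png

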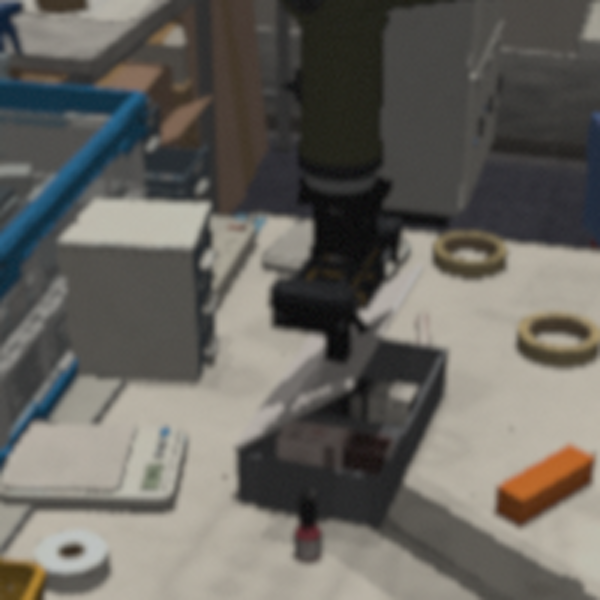

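Call:
carry_out(rows=[{"offset":[0.0073,0,0.0095],"rot":[0,0,0],"gripper":0},{"offset":[0.0073,0,0.0095],"rot":[0,0,0],"gripper":0},{"offset":[0.0073,0,0.0095],"rot":[0,0,0],"gripper":0},{"offset":[0.003,0,0.008],"rot":[0,0,0],"gripper":0},{"offset":[0.003,0,0.008],"rot":[0,0,0],"gripper":0},{"offset":[0.003,0,0.008],"rot":[0,0,0],"gripper":0},{"offset":[0.0015,0,0.008],"rot":[0,0,0],"gripper":0},{"offset":[0.0015,0,0.008],"rot":[0,0,0],"gripper":0},{"offset":[0.001,0,0.006],"rot":[0,0,0],"gripper":0},{"offset":[0,0,0],"rot":[0,0,0],"gripper":0}])

```text
time: 33.0
position: [0.5622, -0.1873, 0.0785]
tool_rot: [-0.106, -3.139, -0.0]
ft_force: [0.1, 0.1, 0.1]
grip_width: 0.002
```

```bash
python3 st.py side:ac_side.png; python3 -c "
from h import *
d=load('ac_side');cv2.imwrite('pics/ac_crop.png',cv2.resize(d['img'][20:220,130:330,::-1],None,fx=3,fy=3,interpolation=cv2.INTER_CUBIC))"
```

```text
t 33.0 pos [ 0.5622 -0.1873  0.0785] yhead 86.1 zdown 1.0 F [0.1 0.1 0.1] grip 0.002
```

View pics/ac_crop.png

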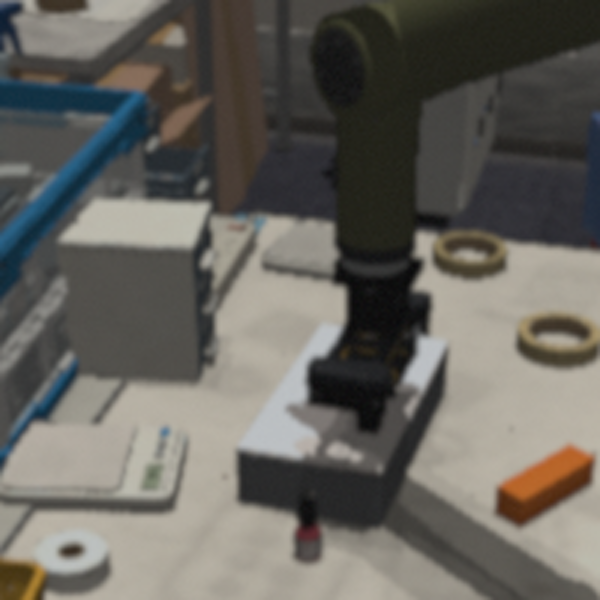

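Call:
carry_out(rows=[{"offset":[0,0,0.003],"rot":[0,0,0],"gripper":0},{"offset":[0,0,0.003],"rot":[0,0,0],"gripper":0},{"offset":[0,0,0],"rot":[0,0,0],"gripper":0}])

```text
time: 33.42
position: [0.5629, -0.1876, 0.0748]
tool_rot: [0.106, 3.139, 0.002]
ft_force: [-4.7, 1.8, 12.3]
grip_width: 0.005
```

```bash
python3 st.py
```

```text
t 33.425 pos [ 0.5629 -0.1876  0.0748] yhead 86.1 zdown 1.0 F [-4.7  1.8 12.3] grip 0.005
```

Call:
carry_out(rows=[{"offset":[0,0,0.001],"rot":[0,0,0],"gripper":0},{"offset":[0,0,-0.03],"rot":[0,0,0],"gripper":0},{"offset":[0,0,-0.06],"rot":[0,0,0],"gripper":0},{"offset":[0.03,-0.03,-0.06],"rot":[0,0,0],"gripper":0},{"offset":[0.03,-0.05,-0.06],"rot":[0,0,0],"gripper":0},{"offset":[0,-0.06,-0.03],"rot":[0,0,0],"gripper":0},{"offset":[0,-0.06,0],"rot":[0,0,0],"gripper":0},{"offset":[0,-0.06,0],"rot":[0,0,0],"gripper":0},{"offset":[0,-0.06,0],"rot":[0,0,0],"gripper":0},{"offset":[0,0,0],"rot":[0,0,0],"gripper":0}])

```text
time: 34.67
position: [0.4887, -0.4892, 0.2846]
tool_rot: [-0.125, -3.135, 0.005]
ft_force: [0.0, 0.5, 0.6]
grip_width: 0.005
```

```bash
python3 tubes.py ad;python3 st.py side:ad_side.png; python3 -c "
from h import *
d=load('ad_side');cv2.imwrite('pics/ad_crop2.png',cv2.resize(d['img'][90:350,110:330,::-1],None,fx=2.3,fy=2.3,interpolation=cv2.INTER_CUBIC))"
```

```text
[[-0.002, -1.0, -0.021], [-0.987, 0.005, -0.162], [0.162, 0.021, -0.987]]
tube px [153.6 150.6] x 0.6525 len 0.097 y 0.2962 wid 0.096 ang -0.4
tube px [142.9 224.7] x 0.4504 len 0.093 y 0.3166 wid 0.096 ang -1.2
t 34.725 pos [ 0.4914 -0.4857  0.285 ] yhead 85.7 zdown 1.0 F [ 1.3  0.4 -0. ] grip 0.005
```

View pics/ad_crop2.png

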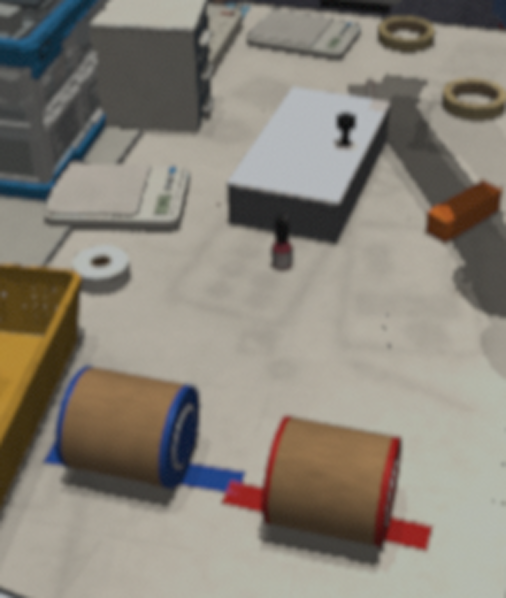

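View pics/ad_top.png

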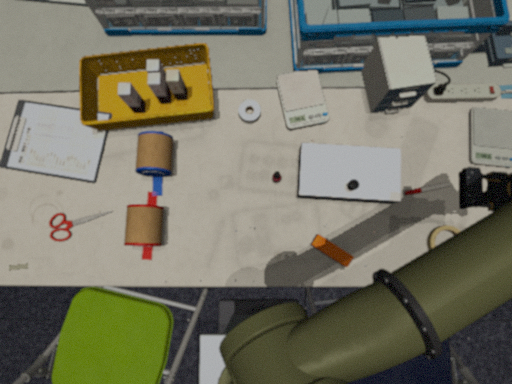

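```bash
python3 - <<'E'
from m import *
D=load('ad_side');H=hsv(D);h,S,V=[H[...,i].astype(int) for i in range(3)]
br=(h>8)&(h<22)&(S>85)&(S<200)&(V>70);br[:240]=0;br[:,:130]=0;br[:,300:]=0
for a,c,cn in blobs(D['img'],br,300):
    u=int(c[0])
    for uu in (u-8,u,u+8):
        r=cn[cn[:,0]==uu,1];A=ray(D,uu,r.min()-.5);B=ray(D,uu,r.max()+.5)
        d1=A[1]/np.linalg.norm(A[1]);d2=B[1]/np.linalg.norm(B[1]);b=d1+d2;C=A[0];print(c.round(1),r.min(),r.max(),(C+b*(.05-C[2])/b[2]).round(4))
E
```

```text
[[-0.002, -1.0, -0.021], [-0.987, 0.005, -0.162], [0.162, 0.021, -0.987]]
[160.8 271.2] 251 288 [0.6951 0.2836 0.05  ]
[160.8 271.2] 252 290 [0.6759 0.2838 0.05  ]
[160.8 271.2] 254 291 [0.6568 0.2839 0.05  ]
[252.7 295.1] 274 313 [0.477  0.3043 0.05  ]
[252.7 295.1] 275 315 [0.4595 0.3044 0.05  ]
[252.7 295.1] 277 317 [0.4417 0.3059 0.05  ]
```

```bash
python3 -c "
from bench import workorder
print(workorder.close_job())"
```

```text
the job is handed in; nothing more can be done
None
```

The job is handed in. Both tubes are on their strips, both cartons are in the box and the lid is shut. It took about 35 s of the 210 s, and the hand-in reported no verdict.

- **Tubes:** I rolled each one with spread fingers on its upper half. Red first coasted about 28 mm too far, so I pushed it back slowly from the other side.
- **Box:** I swung the lid upright and laid in the pink/brown and the black/grey carton. I then pushed the lid over from behind and pressed it down.
- **Cartons left out:** only two of the listed cartons were on the bench. I left the orange one and the lookalikes standing in the yellow tray alone.

Last checks:

| Check | Reading | Wanted |
|---|---|---|
| Blue tube, across its strip | y about 0.296 | 0.298 |
| Red tube, across its strip | y about 0.317 | 0.314 |
| Tube angles | within about 3° of the strips | within 14° |
| Lid | flush in the pictures; fingertip stopped at 67 mm under 12 N | top face at 66 mm |
| Bottle | upright where it began, by eye in the pictures | moved no more than 30 mm |
| Arm | about 0.28 m up, touching nothing | touching nothing |

**One check disagreed:** a rough side-view reading put both tubes 11–12 mm lower in y than the top view. At face value that puts blue about 14 mm off its line, just inside the 15 mm limit, and red about 9 mm off. I trusted the top view, because the side view's colour mask missed the shaded underside of the tubes, so the heights it gave were too short.

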